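# Set out the axle and eccentric parts on the marking-out plate

## Task

On the bare metal plate, put each part in its scribed outline: the eccentric sheave in the ring, the axle box with the oil cup left of it (as the robot sees it), the plain axle box right of it, and the black valve handle lying along the long outline behind it, away from the robot. Then set the steel collar flat on the middle of the sheave. Leave the copper bend and the brass lubricator where they lie.

Things in the scene. Friction and masses are not known exactly. Their poses are not given: they have to be found in the camera images.
- plate: fixed metal plate 210 (x) x 280 (y) x 8 mm. Origin: centre of underside. x points away from the robot (behind), y to its left, turned up to 0.3 rad. Scribed outlines, centres in plate x, y: ring, 60 mm across, (-45, 0) mm; rectangles 58 (x) x 44 (y), left (-45, +95), right (-45, -95); long outline 34 (x) x 86 (y), (+55, 0). The loose parts start on a 3 mm cork mat on the bench's other side.
- sheave: brass eccentric sheave: a plain disc 52 mm in diameter, 18 mm thick, groove round its edge (flanges 5 mm at top and bottom), lying flat, about 0.3 kg. Origin: centre of its underside, z up. The dark bore, 6 mm off centre along its x, is filled: only the flat top counts.
- box_cup: bronze axle box with an oil cup: block 50 (x) x 36 (y) x 34 mm high, with a round oil cup of 18 mm diameter standing 12 mm above the middle of its top; its x ends are grooved, its y faces are flat and plain to grip (36 mm apart). About 0.34 kg. Origin: centre of its underside, z up. The 50 mm length goes along plate x, either way round.
- box_plain: plain bronze axle box: same block 50 (x) x 36 (y) x 34 mm high, flat top without oil cup. Same grip, mass and origin. The 50 mm length goes along plate x, either way round.
- handle: black bakelite valve handle lying flat: bar 80 mm long (its x), knobs of 18 mm diameter at the ends and a square hub 26 (x) x 24 (y) mm in the middle, all 16 mm high; to be gripped across the hub along its y (24 mm). About 0.06 kg. Origin: centre of its underside, z up. Its length goes along plate y, either way round.
- collar: steel collar: plain ring of 32 mm outer and 17 mm inner diameter, 16 mm high, lying flat, about 0.07 kg. Origin: centre of its underside, z up. Goes flat on the sheave's top.
- bend: copper exhaust pipe bend, a quarter turn of 14 mm pipe, about 54 x 54 mm over all, 16 mm high, among the parts: leave it. Origin: about the middle of that square, underside.
- lubricator: small turned brass lubricator pot, 32 mm diameter at the foot, 34 mm high with a narrow neck, among the parts: leave it. Origin: centre of its underside.
Things that resemble listed ones, but are neither listed nor needed, are in the scene too. Leave any purple or white look-alike of the sheave alone.

How it is judged:
By the outcome, as a careful person would: the job done as asked, in the order asked, and still so for the second after the job is handed in, with the robot touching nothing.
It also fails if it takes over 131 s, if anything falls off the work surface, if the arm or the gripper's body presses on something with over 40 N, if the wrist force passes 120 N, or if a joint passes its speed limit or range.

## Robot

A 6-joint arm with a two-finger parallel gripper is mounted at the origin on the work surface. World frame = base frame: x ahead of the robot, y to its left, z up, the work surface at z = 0. Lengths are in m, angles in rad, forces in N, time in s.
With the tool pointing down it reaches from about 0.3 to 0.775 m from the base axis. Payload 14.6 kg.
Tool frame: the origin (TCP) lies at the very end of the fingers, on their centre line; the grasp point (between the pads) lies manip.pinch_z behind it (manip.pinch_z is the distance from the TCP to the grasp point, in m); z points along the fingers, y is the line along which they close (so a half turn about z gives the same grasp; the last joint's range is limited). The gripper opens to 94 mm and grips with 3 to 60 N. Pads are 16 mm wide; open, the fingers measure 119 mm over their backs; the gripper's body (75 mm by 177 mm) begins 78 mm behind the grasp point.
Start: joints at [1.247, 0.3, 1.521, -0, 1.321, -0.067], TCP at [0.14, 0.532, 0.205] pointing down, gripper open.
Joint ranges: [-3.03, 3.03], [-0.79, 2.21], [0.23, 2.52], [-1.04, 4.18], [0, 3.07], [-2.55, 2.55]. Speed limits (rad/s): [2.22, 2.22, 2.57, 3.14, 3.14, 3.14].

## Interface

Orientations are given as a rotation vector (axis times angle).
In Python, from station import manip gives the robot as it stands. The module is installed in compiled form; this text tells all that it offers.
- The arm moves only by the shell command python3 -m crank 'ROWS' [FORCE]. ROWS is a JSON object of lists of equal length, an entry for each row: "dr": the turn, a rotation vector about the tool's x, y, z in units of 5 degrees (1.0 is 5 degrees), a list of three; "translation": the shift along the tool's x, y, z in units of 40 mm (1.0 is 40 mm), a list of three; "grip": the finger opening in mm, from 0 to 94. In form: {"dr": [[ax, ay, az], ...], "translation": [[tx, ty, tz], ...], "grip": [grip, ...]}. A call has exactly 10 rows; each row shifts and turns the commanded pose from where the row before left it, along the tool's axes as they then stand; what a row does not reach is not made up. A row lasts 1/12 s, in which the tool goes at most 41.7 mm and 7.16 degrees, less where a joint would pass 70% of its speed; a pose out of reach is approached as far as the arm can. A call is refused whole if a number of a shift passes 1 or a number of a turn 1, either way. A call with a gripper value outside its range is refused whole. The fingers move at their own pace and stop on an object; FORCE is the grip in N (left out, the last holds). Time passes only in rows, so rows that do not move let the fingers close, or fill a call up. It gives the time, the measured TCP pose, the force, the opening and the grip force at its end, in the units of the state.
- manip.get_state(): the state, without advancing time (a new reading comes with each control period).
- manip.get_image(name): name is "scene" or "top" or "wrist"; returns (picture, depth): 480x640x3 uint8, red, green, blue; 480x640 float32, m along the optical axis (not along the pixel's ray), 0 where there is no reading.
- manip.get_calibration(name): a dict with "vertical_fov" (degrees; the focal length in pixels is half the picture's height over the tangent of half this angle, whatever the lens; pixels are square), "cx", "cy" (the principal point, pixels), "eye" and "attitude" of the camera in the world. Camera axes: x right, y up, looking along -z (the intrinsics and any distortion apply to the point x, -y, -z); pixel columns grow to the right and rows downward; lengths in m; the calibration is good to about 2 mm. The wrist camera is an equidistant fisheye: a pixel r from the principal point sees the ray r / f radians off the axis. A picture is of the moment at which its call begins: read the wrist's pose just before it. get_calibration takes no time and is no camera call; for the wrist camera it gives the pose at the moment of the call.
- manip.finish_job(): hands the job in; it is judged then, once.
The state is a dict: "clock": time; "joints": joint angles; "joint_velocities": joint speeds; "tau": joint torques, N m; "eef_pos": TCP position; "orientation": TCP orientation; "force": force on the tool from outside, world axes, zero at the start; "ft_torque": the same for the moment, N m; "grip_width": finger opening in m; "gripper_force": force on a finger pad.
Only numpy, scipy, OpenCV 4.12 (cv2) and the standard library are available. Lean on these libraries where they do the work, as an engineer would, in place of code of your own. Each camera call takes 0.05 s, during which the arm holds its last target. There are 200 camera calls.

## Working session

There is one attempt and no reset: what is moved stays moved. The work goes in short steps, Python scripts to look and compute and a shell command to move; the robot and the scene stay as the last step left them, time stands still between calls to the robot, and variables do not carry over. Pictures are saved under pics/ and viewed, at most 14 in all, crops included, and the job is handed in when it is done.

```bash
mkdir -p pics
python3 - <<'E'
from station import manip
import cv2,numpy as np
print(manip.pinch_z, manip.get_state())
for n in("scene","top"):
    print(n,manip.get_calibration(n))
    p,d=manip.get_image(n); cv2.imwrite(f"pics/{n}0.png",p[:,:,::-1]); np.savez(f"{n}0.npz",p=p,d=d); print(d.min(),d.max())
print(manip.get_calibration("wrist"))
E
```

```text
0.0188 {'clock': 0.0, 'joints': array([ 1.24735812e+00,  3.00457742e-01,  1.52159294e+00, -3.33085448e-05,
        1.32073940e+00, -6.65754479e-02]), 'joint_velocities': array([-9.96012704e-04,  4.32628319e-04,  2.59335324e-05,  1.02613717e-04,
       -1.73805024e-04, -8.63596721e-04]), 'tau': array([-2.15111027e-04, -5.31792355e+01, -3.52745819e+01,  7.08236522e-02,
        2.41910439e-02, -8.67050039e-05]), 'eef_pos': array([0.13963544, 0.53169064, 0.20488865]), 'orientation': array([-4.02332189e-01, -3.11552095e+00,  1.85498133e-03]), 'force': array([0.58174164, 0.4843237 , 0.19918103]), 'ft_torque': array([-0.03992307, -0.03537205,  0.02107037]), 'gripper_force': 0.0, 'grip_width': 0.0937935078873541}
scene {'vertical_fov': 53.57158210830856, 'cx': 317.4283026886912, 'cy': 234.36024413253335, 'eye': array([1.03930715, 0.43756595, 0.47777132]), 'attitude': array([0.54497352, 1.10759241, 2.03141251])}
0.0 3.6061351
top {'vertical_fov': 46.22217946682805, 'cx': 330.0479519895862, 'cy': 249.4859166331171, 'eye': array([0.40654631, 0.00161225, 1.13386252]), 'attitude': array([ 0.08007702, -0.08003252, -1.59538081])}
0.0 2.00197
{'vertical_fov': 65.70646984690485, 'cx': 316.47022169451265, 'cy': 242.0445423255971, 'eye': array([0.06957868, 0.55081957, 0.38389823]), 'attitude': array([-0.21493983, -0.16449549,  1.30802779])}
```

View pics/top0.png

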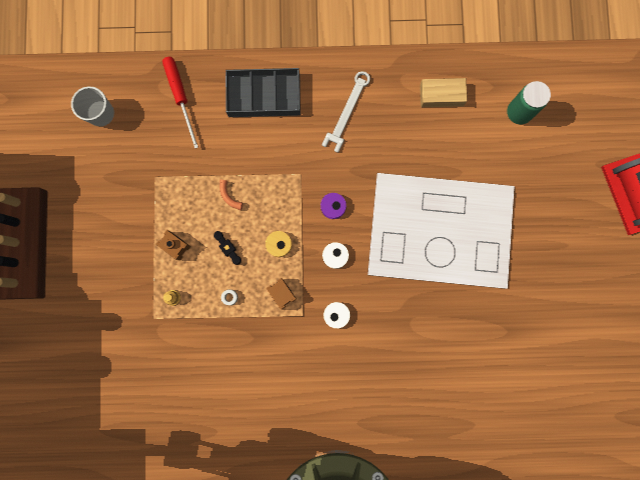

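View pics/scene0.png

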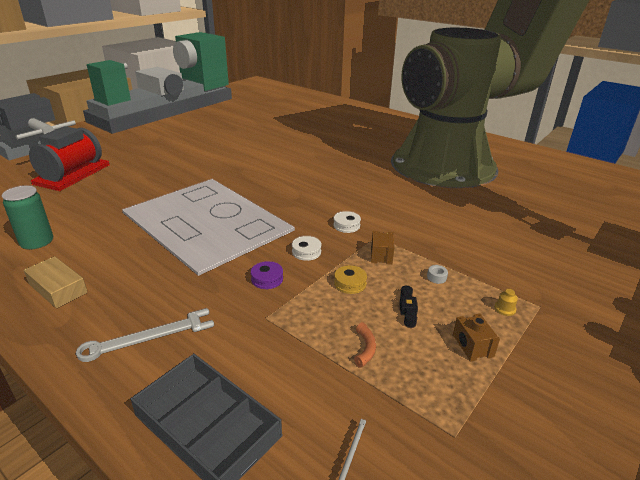

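The top view shows the cork mat on the left: bend (230,195), box_cup (173,244), handle (227,247), sheave (280,244), lubricator (171,297), collar (229,297) and plain box (283,292). The plate is on the right, with its ring at (440,252). Purple and white look-alikes stand between them. The scene view agrees.

```bash
cat > h.py <<'E'
from station import manip
import cv2,numpy as np
from scipy.spatial.transform import Rotation as R
def snap(n,f):
    c=manip.get_calibration(n); p,d=manip.get_image(n); cv2.imwrite(f"pics/{f}.png",p[:,:,::-1]); np.savez(f"{f}.npz",p=p,d=d,**c); return c,p,d
def load(f): 
    z=np.load(f+".npz"); return z,z["p"],z["d"]
def rays(c,n,uv):
    uv=np.atleast_2d(np.asarray(uv,float)); f=240/np.tan(np.radians(float(c["vertical_fov"]))/2)
    x=(uv[:,0]-c["cx"])/f; y=(uv[:,1]-c["cy"])/f
    if n=="wrist":
        r=np.hypot(x,y)+1e-12; s=np.sin(r)/r; v=np.c_[x*s,-y*s,-np.cos(r)]
    else: v=np.c_[x,-y,-np.ones_like(x)]
    return R.from_rotvec(c["attitude"]).apply(v)
def cast(c,n,uv,z):
    v=rays(c,n,uv); return c["eye"]+v*((z-c["eye"][2])/v[:,2])[:,None]
def px(c,n,P):
    q=R.from_rotvec(c["attitude"]).inv().apply(np.atleast_2d(P)-c["eye"]); f=240/np.tan(np.radians(float(c["vertical_fov"]))/2)
    h=np.hypot(q[:,0],q[:,1])+1e-12; k=np.arctan2(h,-q[:,2])/h if n=="wrist" else -1/q[:,2]
    return np.c_[c["cx"]+f*k*q[:,0],c["cy"]-f*k*q[:,1]]
def go(P,yaw=None):
    """P: wanted TCP; yaw: wanted world direction (deg, mod 180) of tool y. prints units."""
    s=manip.get_state(); T=R.from_rotvec(s["orientation"]); d=T.inv().apply(np.array(P)-s["eef_pos"])/.04
    print("t",round(s["clock"],2),"tcp",s["eef_pos"].round(4),"shift units",d.round(3),end=" ")
    M=T.as_matrix(); y=np.degrees(np.arctan2(M[1,1],M[0,1])); print("tooly",round(y,2),"tilt z",M[:,2].round(3),end=" ")
    if yaw is not None:
        e=(yaw-y+90)%180-90; print("turn units (about tool z)",round(-e/5,3),"j6",s["joints"][5].round(2),end="")
    print()
E
cat > top.py <<'E'
from h import *
c,p,d=load("top0"); z=dict(np.load("top0.npz")); c=manip.get_calibration("top")
hsv=cv2.cvtColor(p,cv2.COLOR_RGB2HSV)
# plate: white quad
m=((hsv[...,1]<40)&(hsv[...,2]>150)).astype(np.uint8)
cs=sorted(cv2.findContours(m,cv2.RETR_EXTERNAL,cv2.CHAIN_APPROX_NONE)[0],key=cv2.contourArea)[-1]
W=cast(c,"top",cs[:,0],.008)[:,:2]; r=cv2.minAreaRect((W*1000).astype(np.float32)); print("plate",r)
print("corners",cv2.boxPoints(r))
# parts by depth height
u,v=np.meshgrid(np.arange(640),np.arange(480)); ry=rays(c,"top",np.c_[u.ravel(),v.ravel()]).reshape(480,640,3)
f=240/np.tan(np.radians(c["vertical_fov"])/2); att=R.from_rotvec(c["attitude"]); P=c["eye"]+ry*d[...,None]
h=P[...,2]; print("bench z",np.median(h[330:400,200:500]),"plate z",np.median(h[180:280,385:500]),"cork",np.median(h[180:310,160:300]))
m=((h>.010)&(u>150)&(u<355)&(v>170)&(v<332)).astype(np.uint8)
for k in cv2.findContours(m,cv2.RETR_EXTERNAL,cv2.CHAIN_APPROX_NONE)[0]:
    if cv2.contourArea(k)<40: continue
    mm=np.zeros_like(m); cv2.drawContours(mm,[k],-1,1,-1); q=P[mm>0]
    r=cv2.minAreaRect((q[:,:2]*1000).astype(np.float32)); print(k[:,0].mean(0).round(),"top",np.percentile(q[:,2],90).round(4),"ctr",np.round(r[0],1),np.round(r[1],1),round(r[2],1))
E
python3 top.py
```

```text
plate ((555.3697509765625, -225.1955108642578), (279.9789733886719, 208.7659912109375), 82.87407684326172)
corners [[ 434.42728  -351.15494 ]
 [ 641.5807   -377.05246 ]
 [ 676.31226   -99.236084]
 [ 469.1588    -73.33856 ]]
bench z -1.5302825405294485e-05 plate z 0.007950197102803869 cork 0.0035011644468954106
[337. 315.] top 0.0208 ctr [390.2 -10.2] [50.  50.2] 43.4
[172. 297.] top 0.0376 ctr [426.6 165. ] [328.2  25.9] 87.5
[229. 297.] top 0.0211 ctr [431.1 201.7] [29.8 27.6] 88.8
[281. 293.] top 0.0398 ctr [417.6  69.7] [127.3  53.1] 58.1
[336. 255.] top 0.0207 ctr [474.4   2.5] [ 50.3 126.1] 69.0
[279. 244.] top 0.0238 ctr [475.8  69.5] [187.2  51. ] 29.2
[227. 247.] top 0.0216 ctr [472.2 124.2] [275.7  36.7] 54.3
[173. 245.] top 0.0475 ctr [468. 174.] [363.3  44.6] 63.4
[333. 205.] top 0.0203 ctr [520.7  -7. ] [ 50.4 228.7] 88.6
[229. 195.] top 0.0194 ctr [531.5 118.2] [340.5  28.8] 38.2
```

```bash
sed -i 's/h>.010)&/h>.010)\&(d>.5)\&(h<.06)\&/; s/q=P\[mm>0\]/q=P[(mm>0)\&(m>0)]/; s/    if cv2.contourArea/    if cv2.contourArea/' top.py; python3 top.py; python3 -c "
from h import *
go([.52,.2,.29],90)
c=manip.get_calibration('wrist');print(R.from_rotvec(c['attitude']).as_matrix()[:,2])"
```

```text
plate ((555.3697509765625, -225.1955108642578), (279.9789733886719, 208.7659912109375), 82.87407684326172)
corners [[ 434.42728  -351.15494 ]
 [ 641.5807   -377.05246 ]
 [ 676.31226   -99.236084]
 [ 469.1588    -73.33856 ]]
bench z -1.5302825405294485e-05 plate z 0.007950197102803869 cork 0.0035011644468954106
[337. 315.] top 0.0207 ctr [390.2 -10.2] [50.  50.2] 43.4
[172. 297.] top 0.0373 ctr [433.5 316.1] [25.7 25.8] 6.6
[229. 297.] top 0.0215 ctr [431.1 201.7] [29.8 27.6] 88.8
[281. 293.] top 0.0397 ctr [435.4  97.9] [50.  36.4] 33.4
[336. 255.] top 0.0207 ctr [509.8 -10.4] [50.1 50.2] 89.8
[279. 244.] top 0.0237 ctr [534.6 102.6] [50.2 50.4] 87.7
[227. 247.] top 0.0215 ctr [530.  205.6] [78.9 24.1] 34.8
[173. 245.] top 0.0474 ctr [537.1 311.2] [51.  36.7] 51.9
[333. 205.] top 0.0203 ctr [610.2  -9.1] [50.4 49.8] 88.6
[229. 195.] top 0.0194 ctr [635.9 201.6] [73.8 26. ] 33.1
t 0.1 tcp [0.1396 0.5317 0.205 ] shift units [-11.304  -5.608  -2.121] tooly 75.28 tilt z [-0.    -0.001 -1.   ] turn units (about tool z) -2.943 j6 -0.07
[-0.24063999  0.0639814   0.96850337]
```

```bash
python3 -m crank '{"dr":[[0,0,0],[0,0,0],[0,0,0],[0,0,0],[0,0,0],[0,0,0],[0,0,0],[0,0,0],[0,0,0],[0,0,0]],"translation":[[-0.578,-0.349,-0.125],[-0.578,-0.349,-0.125],[-0.578,-0.349,-0.125],[-0.578,-0.349,-0.125],[-0.578,-0.349,-0.125],[-0.578,-0.349,-0.125],[-0.578,-0.349,-0.125],[-0.578,-0.349,-0.125],[-0.578,-0.349,-0.125],[-0.578,-0.349,-0.125]],"grip":[94,94,94,94,94,94,94,94,94,94]}'
python3 -m crank '{"dr":[[0,0,0],[0,0,0],[0,0,0],[0,0,0],[0,0,0],[0,0,0],[0,0,0],[0,0,-1],[0,0,-1],[0,0,-0.94]],"translation":[[-0.578,-0.349,-0.125],[-0.578,-0.349,-0.125],[-0.578,-0.349,-0.125],[-0.578,-0.349,-0.125],[-0.578,-0.349,-0.125],[-0.578,-0.349,-0.125],[-0.578,-0.349,-0.125],[0,0,0],[0,0,0],[0,0,0]],"grip":[94,94,94,94,94,94,94,94,94,94]}'
python3 -c "
from h import *
go([.46,.2,.29],90)
snap('wrist','w1')"
```

```text
clock: 0.93
eef_pos: [0.3285, 0.3371, 0.2555]
orientation: [-0.402, -3.115, 0.0]
force: [0.2, -0.3, -1.0]
grip_width: 0.094
gripper_force: 0.0
clock: 1.77
eef_pos: [0.4598, 0.2021, 0.2901]
orientation: [0.005, -3.141, 0.0]
force: [-0.2, -0.1, 0.1]
grip_width: 0.0935
gripper_force: 0.0
t 1.77 tcp [0.4598 0.2021 0.2901] shift units [-0.006 -0.053  0.002] tooly 90.18 tilt z [-0.001 -0.    -1.   ] turn units (about tool z) 0.036 j6 -1.23
```

View pics/w1.png

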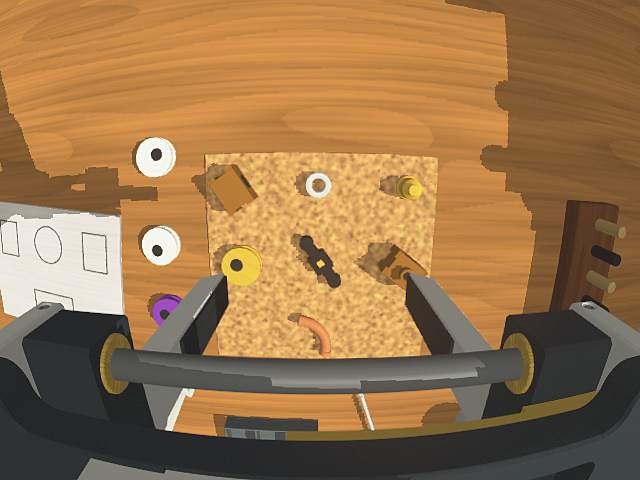

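The wrist view shows the sheave at (240,265), handle (320,262), plain box (231,190), collar (318,185) and box_cup (402,270), partly hidden by a finger. Next I segment by depth and compare with the top-view positions.

```bash
cat >> h.py <<'E'
def cloud(c,n,d):
    u,v=np.meshgrid(np.arange(640),np.arange(480)); r=rays(c,n,np.c_[u.ravel(),v.ravel()])
    ax=-R.from_rotvec(c["attitude"]).as_matrix()[:,2]
    return c["eye"]+(r/(r@ax)[:,None]).reshape(480,640,3)*d[...,None]
def blobs(c,n,d,lo,hi,box,minpx=60):
    P=cloud(c,n,d); x0,x1,y0,y1=box
    m=((d>.05)&(P[...,2]>lo)&(P[...,2]<hi)&(P[...,0]>x0)&(P[...,0]<x1)&(P[...,1]>y0)&(P[...,1]<y1)).astype(np.uint8)
    k,L=cv2.connectedComponents(m,connectivity=4)
    for i in range(1,k):
        q=P[L==i]
        if len(q)<minpx: continue
        r=cv2.minAreaRect((q[:,:2]*1000).astype(np.float32)); print(len(q),"z",np.percentile(q[:,2],[50,95]).round(4),"ctr",np.round(r[0],1),np.round(r[1],1),"ang",round(r[2],1),"mean",(q[:,:2].mean(0)*1000).round(1))
E
python3 -c "
from h import *
c,p,d=load('w1')
for lo,hi in((.016,.028),(.034,.042)): print(lo);blobs(c,'wrist',d,lo,hi,(.38,.7,-.05,.36))
c,p,d=load('top0');c=manip.get_calibration('top')
for lo,hi in((.016,.028),(.034,.042)): print('top',lo);blobs(c,'top',d,lo,hi,(.38,.7,-.05,.36))
"
```

```text
0.016
825 z [0.0178 0.0191] ctr [397.9  -7.7] [52.2 36.2] ang 88.8 mean [396.3  -7.4]
88 z [0.0226 0.0274] ctr [426.3 115. ] [49.3  1.4] ang 34.1 mean [426.4 115. ]
363 z [0.0185 0.0199] ctr [431.6 203.8] [30.3 30.3] ang 45.2 mean [431.1 204. ]
86 z [0.0264 0.0278] ctr [431.5 312.6] [14.3 24.8] ang 76.1 mean [431.6 309.8]
998 z [0.0178 0.0192] ctr [509.6  -8.2] [50.3 51. ] ang 40.7 mean [509.5  -7.8]
803 z [0.0185 0.02  ] ctr [530.4 207.2] [79.7 24.9] ang 33.8 mean [529.4 207.1]
1175 z [0.0208 0.0221] ctr [535.7 105.5] [50.5 51.3] ang 86.9 mean [534.9 105.7]
89 z [0.0225 0.0272] ctr [522.8 294.7] [ 5.8 36.5] ang 48.9 mean [523.3 294.4]
405 z [0.0178 0.0193] ctr [601.4 -15.4] [25.4 51.8] ang 45.7 mean [602.3 -14. ]
165 z [0.0172 0.0191] ctr [623.3 196.8] [44.  13.8] ang 58.6 mean [621.9 195.8]
95 z [0.0171 0.0188] ctr [655.5 214.1] [26.2 11.3] ang 0.5 mean [657.1 214.8]
0.034
1145 z [0.0367 0.038 ] ctr [435.5  99.8] [50.1 36.2] ang 33.3 mean [435.5 100.2]
97 z [0.0365 0.0379] ctr [434.  318.7] [12.3 12.8] ang 51.2 mean [433.6 318.7]
674 z [0.0367 0.0382] ctr [537.1 313.3] [49.9 37. ] ang 52.2 mean [532.5 309.4]
top 0.016
87 z [0.0179 0.0205] ctr [624.4 196.7] [45.9 14.6] ang 54.1 mean [623.4 195.1]
403 z [0.0183 0.0213] ctr [609.6  -9.4] [48.9 50.1] ang 52.6 mean [609.6  -9.2]
311 z [0.019  0.0223] ctr [530.  205.6] [78.7 23.7] ang 32.9 mean [530.7 205.9]
520 z [0.021  0.0247] ctr [534.6 102.6] [50.2 50.4] ang 87.7 mean [535.1 102.8]
425 z [0.0186 0.0218] ctr [509.1 -10.9] [49.  50.3] ang 12.5 mean [509.3 -10.8]
124 z [0.019  0.0218] ctr [431.1 201.7] [29.8 27.6] ang 88.8 mean [431.2 202. ]
337 z [0.0183 0.0223] ctr [398.   -9.4] [49.4 35.3] ang 88.6 mean [396.2  -9.3]
top 0.034
351 z [0.0375 0.0407] ctr [536.9 311.2] [50.8 36. ] ang 52.6 mean [536.9 310.3]
413 z [0.0372 0.0405] ctr [435.2  98. ] [49.7 36.1] ang 33.6 mean [435.4  97.9]
```

```bash
python3 -m crank '{"dr":[[0,0,0],[0,0,0],[0,0,0],[0,0,0],[0,0,0],[0,0,0],[0,0,0],[0,0,0],[0,0,0],[0,0,0]],"translation":[[-0.209,-0.271,0.528],[-0.209,-0.271,0.528],[-0.209,-0.271,0.528],[-0.209,-0.271,0.528],[-0.209,-0.271,0.528],[-0.209,-0.271,0.528],[-0.209,-0.271,0.528],[-0.209,-0.271,0.528],[-0.209,-0.271,0.528],[0,0,0]],"grip":[70,70,70,70,70,70,70,70,70,70]}'
python3 -c "
from h import *
go([.5353,.1045,.005],90)"
```

```text
clock: 2.65
eef_pos: [0.5338, 0.1034, 0.0964]
orientation: [-0.006, -3.136, 0.002]
force: [-1.1, 0.3, 0.5]
grip_width: 0.0702
gripper_force: 0.0
t 2.65 tcp [0.5338 0.1034 0.0964] shift units [-0.052  0.03   2.284] tooly 89.8 tilt z [-0.006 -0.001 -1.   ] turn units (about tool z) -0.04 j6 -1.44
```

```bash
python3 -m crank '{"dr":[[0,0,0],[0,0,0],[0,0,0],[0,0,0],[0,0,0],[0,0,0],[0,0,0],[0,0,0],[0,0,0],[0,0,0]],"translation":[[-0.05,0.03,0.5],[0,0,0.6],[0,0,0.6],[0,0,0.4],[0,0,0.18],[0,0,0],[0,0,0],[0,0,0],[0,0,0],[0,0,0]],"grip":[70,70,70,70,70,70,48,48,48,48]}' 30
python3 -m crank '{"dr":[[0,0,0],[0,0,0],[0,0,0],[0,0,0],[0,0,0],[0,0,0],[0,0,0],[0,0,0],[0,0,0],[0,0,0]],"translation":[[0,0,0],[0,0,0],[0,0,0],[0,0,-0.3],[0,0,-0.6],[0,0,-0.6],[0,0,-0.6],[0,0,-0.6],[0,0,-0.6],[0,0,-0.6]],"grip":[48,48,48,48,48,48,48,48,48,48]}'
python3 -c "
from h import *
go([.45,-.225,.22],90)"
```

```text
clock: 3.48
eef_pos: [0.5375, 0.1062, 0.0105]
orientation: [0.0, 3.14, 0.0]
force: [-0.4, -1.7, 6.9]
grip_width: 0.0512
gripper_force: 30.0
clock: 4.32
eef_pos: [0.5364, 0.1062, 0.1673]
orientation: [0.001, 3.141, 0.0]
force: [-0.3, -0.5, -2.2]
grip_width: 0.0512
gripper_force: 30.0
t 4.32 tcp [0.5364 0.1062 0.1673] shift units [ 2.156 -8.281 -1.32 ] tooly 89.98 tilt z [ 0.  0. -1.] turn units (about tool z) -0.004 j6 -1.44
```

```bash
python3 -m crank '{"dr":[[0,0,0],[0,0,0],[0,0,0],[0,0,0],[0,0,0],[0,0,0],[0,0,0],[0,0,0],[0,0,0],[0,0,0]],"translation":[[0.144,-0.552,-0.088],[0.144,-0.552,-0.088],[0.144,-0.552,-0.088],[0.144,-0.552,-0.088],[0.144,-0.552,-0.088],[0.144,-0.552,-0.088],[0.144,-0.552,-0.088],[0.144,-0.552,-0.088],[0.144,-0.552,-0.088],[0.144,-0.552,-0.088]],"grip":[48,48,48,48,48,48,48,48,48,48]}'
python3 -m crank '{"dr":[[0,0,0],[0,0,0],[0,0,0],[0,0,0],[0,0,0],[0,0,0.71],[0,0,0.71],[0,0,0],[0,0,0],[0,0,0]],"translation":[[0.144,-0.552,-0.088],[0.144,-0.552,-0.088],[0.144,-0.552,-0.088],[0.144,-0.552,-0.088],[0.144,-0.552,-0.088],[0,0,0],[0,0,0],[0,0,0],[0,0,0],[0,0,0]],"grip":[48,48,48,48,48,48,48,48,48,48]}'
python3 -c "
from h import *
go([.45,-.225,.22],82.87)
c,p,d=snap('wrist','w2')
s=manip.get_state();t=s['eef_pos'];P=cloud(c,'wrist',d)
q=P[(d>.05)&(np.hypot(P[...,0]-t[0],P[...,1]-t[1])<.018)&(P[...,2]>.15)]
print(len(q),(q[:,2]-t[2]).mean() if len(q) else 0, np.percentile(q[:,2]-t[2],[10,50,90]))
blobs(c,'wrist',d,t[2]-.005,t[2]+.03,(t[0]-.06,t[0]+.06,t[1]-.025,t[1]+.025))
"
```

```text
clock: 5.15
eef_pos: [0.4784, -0.1154, 0.2014]
orientation: [0.001, 3.141, 0.0]
force: [0.3, -0.7, -2.1]
grip_width: 0.051
gripper_force: 30.0
clock: 5.98
eef_pos: [0.4503, -0.2247, 0.2183]
orientation: [0.191, 3.136, -0.0]
force: [-1.5, 0.1, -1.5]
grip_width: 0.0511
gripper_force: 30.0
t 5.98 tcp [ 0.4503 -0.2247  0.2183] shift units [ 0.006 -0.008 -0.041] tooly 83.02 tilt z [ 0. -0. -1.] turn units (about tool z) 0.03 j6 -1.98
3822 0.010353816198230772 [0.00958807 0.01035244 0.01112009]
8550 z [0.2285 0.2297] ctr [ 448.2 -224.7] [49.9 51.7] ang 90.0 mean [ 445.7 -224.4]
```

View pics/w2.png

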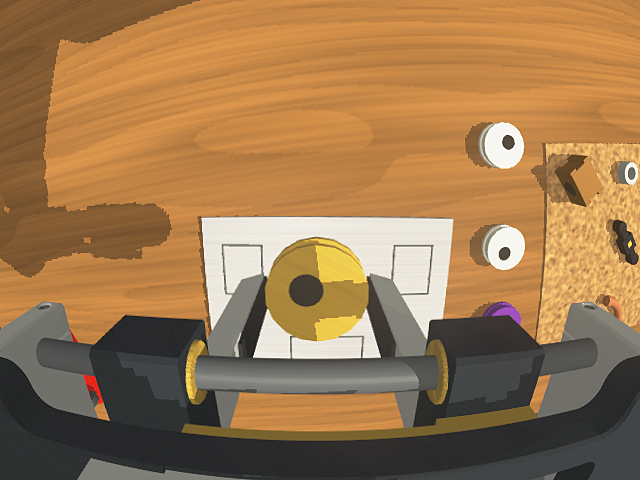

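The sheave is held centred at (317,290), and both box rectangles, (242,270) and (412,270), are clear of the fingers. I'll measure the plate from those.

```bash
cat > plate.py <<'E'
from h import *
import sys
def comps(c,n,p,lo=300,hi=6000):
    hsv=cv2.cvtColor(p,cv2.COLOR_RGB2HSV); m=((hsv[...,1]<45)&(hsv[...,2]>125)).astype(np.uint8)
    k,L,st,ce=cv2.connectedComponentsWithStats(m,connectivity=4)
    for i in range(1,k):
        if not lo<st[i,4]<hi: continue
        W=cast(c,n,np.argwhere(L==i)[:,::-1],.008)[:,:2]*1000
        r=cv2.minAreaRect(W.astype(np.float32)); 
        print(ce[i].round(),"ctr",np.round(r[0],1),np.round(r[1],1),"ang",round(r[2],2),"mean",W.mean(0).round(1))
if __name__=="__main__":
    n,f=sys.argv[1:3]; c,p,d=load(f); c=manip.get_calibration('top') if n=='top' else c; comps(c,n,p,*( (60,3000) if n=='top' else (300,6000)))
E
python3 plate.py wrist w2; echo; python3 plate.py top top0
```

```text
[501. 145.] ctr [390.1  -6.6] [58.7 51.5] ang 85.61 mean [390.8  -7.5]
[503. 246.] ctr [509.7  -7.4] [61.5 51.6] ang 47.69 mean [509.3  -8. ]
[612. 323.] ctr [661.4 212.6] [214.4  19.3] ang 56.64 mean [660.5 209.9]
[ 20. 323.] ctr [ 549.5 -696.6] [ 18.3 168.2] ang 20.19 mean [ 551.  -697.6]
[366. 337.] ctr [ 600.7 -191.2] [70.8 36.6] ang 10.84 mean [ 600.7 -183. ]
[302. 345.] ctr [ 608.2 -252.1] [125.9  69.6] ang 64.79 mean [ 602.2 -259.6]
[310. 381.] ctr [ 659.4 -263.2] [292.9  22.6] ang 82.86 mean [ 659.  -258.6]
[135. 473.] ctr [ 844.7 -576.1] [ 61.1 368. ] ang 8.26 mean [ 854.8 -596.9]

[346. 112.] ctr [810.1 -42.6] [ 36.2 178.6] ang 64.49 mean [804.7 -40.7]
[536.  94.] ctr [ 832.7 -434.3] [53.8 53.8] ang 86.52 mean [ 833.4 -434.7]
[ 93. 105.] ctr [839.  491.7] [69.1 68.3] ang 0.83 mean [833.4 483. ]
[188. 124.] ctr [786.8 284.6] [99.   5.2] ang 17.77 mean [787.7 285. ]
[335. 255.] ctr [509.9  -9.5] [52.3 48.5] ang 88.5 mean [509.3  -9.4]
[229. 297.] ctr [431.3 205.2] [30.  27.8] ang 88.51 mean [431.2 204.5]
[337. 315.] ctr [391.1  -9.3] [49.8 49.4] ang 88.51 mean [390.8  -9.7]
```

```bash
cat > plate.py <<'E'
from h import *
import sys
def lines(c,n,p,k,thr):
    g=cv2.cvtColor(p,cv2.COLOR_RGB2GRAY); b=cv2.morphologyEx(g,cv2.MORPH_BLACKHAT,np.ones((k,k)))
    hsv=cv2.cvtColor(p,cv2.COLOR_RGB2HSV); m=((b>thr)&(hsv[...,1]<60)).astype(np.uint8)
    N,L,st,ce=cv2.connectedComponentsWithStats(m,connectivity=8)
    for i in range(1,N):
        W=cast(c,n,np.argwhere(L==i)[:,::-1],.008)[:,:2]*1000
        if len(W)<25 or not (abs(W[:,0].mean()-555)<130 and abs(W[:,1].mean()+225)<150): continue
        r=cv2.minAreaRect(W.astype(np.float32)); 
        print(ce[i].round(),len(W),"ctr",np.round(r[0],1),np.round(r[1],1),"ang",round(r[2],2))
if __name__=="__main__":
    n,f=sys.argv[1:3]; c,p,d=load(f); c=manip.get_calibration('top') if n=='top' else c; lines(c,n,p,5,int(sys.argv[3]))
E
python3 plate.py wrist w2 20; echo; python3 plate.py top top0 20
python3 -c "
import numpy as np
a=np.radians(-7.13);
for x,y in((-45,0),(-45,95),(-45,-95),(55,0)): print(np.array([555.4,-225.2])+[x*np.cos(a)-y*np.sin(a),x*np.sin(a)+y*np.cos(a)])"
```

```text
[271. 216.] 35 ctr [ 443.3 -272.3] [36.7  0. ] ang 82.76
[242. 262.] 372 ctr [ 499.7 -312.2] [50.  59.7] ang 83.2
[413. 266.] 351 ctr [ 523.6 -125.1] [47.4 59.7] ang 83.03
[370. 280.] 42 ctr [ 527.5 -173.5] [ 5.7 14.5] ang 85.79
[357. 345.] 141 ctr [ 614.3 -197.5] [42.1 29.8] ang 7.68
[291. 348.] 54 ctr [ 605.2 -273.2] [ 3.7 34.2] ang 81.56
[273. 359.] 40 ctr [ 618.9 -300.9] [42.3  1.5] ang 84.29
[239. 390.] 117 ctr [ 663.9 -354.5] [60.7  5. ] ang 86.25
[328. 392.] 163 ctr [ 675.5 -248.9] [99.3  5.3] ang 83.07

[444. 203.] 236 ctr [ 610.4 -232.5] [91.  37.7] ang 82.98
[392. 247.] 229 ctr [ 522.9 -125.6] [49.6 61.9] ang 82.77
[439. 252.] 209 ctr [ 510.5 -219.8] [62.6 60.6] ang 88.5
[487. 256.] 227 ctr [ 499.3 -314.1] [49.6 61.8] ang 82.71
[ 510.74798121 -219.61455304]
[ 522.53948035 -125.34918003]
[ 498.95648207 -313.87992605]
[ 609.97468964 -232.0266574 ]
```

```bash
python3 -m crank '{"dr":[[0,0,0],[0,0,0],[0,0,0],[0,0,0],[0,0,0],[0,0,0],[0,0,0],[0,0,0],[0,0,0],[0,0,0]],"translation":[[-0.1935,0.042,0.55],[-0.1935,0.042,0.55],[-0.1935,0.042,0.55],[-0.1935,0.042,0.55],[-0.1935,0.042,0.55],[-0.1935,0.042,0.55],[-0.1935,0.042,0.55],[-0.1935,0.042,0.55],[0,0,0],[0,0,0]],"grip":[48,48,48,48,48,48,48,48,48,48]}'
python3 -c "
from h import *
go([.5135,-.2189,.0165],82.87)"
```

```text
clock: 6.87
eef_pos: [0.513, -0.2189, 0.0416]
orientation: [-0.193, -3.134, -0.001]
force: [-0.5, -0.7, -2.1]
grip_width: 0.0512
gripper_force: 30.0
t 6.87 tcp [ 0.513  -0.2189  0.0416] shift units [-0.013 -0.     0.627] tooly 82.97 tilt z [-0.002  0.001 -1.   ] turn units (about tool z) 0.019 j6 -1.92
```

```bash
python3 -m crank '{"dr":[[0,0,0],[0,0,0],[0,0,0],[0,0,0],[0,0,0],[0,0,0],[0,0,0],[0,0,0],[0,0,0],[0,0,0]],"translation":[[-0.013,0,0.2],[0,0,0.2],[0,0,0.13],[0,0,0.07],[0,0,0.03],[0,0,0],[0,0,0],[0,0,0],[0,0,0],[0,0,0]],"grip":[48,48,48,48,48,48,48,72,72,72]}'
python3 -m crank '{"dr":[[0,0,0],[0,0,0],[0,0,0],[0,0,0],[0,0,0],[0,0,0],[0,0,0],[0,0,0],[0,0,0],[0,0,0]],"translation":[[0,0,0],[0,0,-0.3],[0,0,-0.5],[0,0,-0.7],[0,0,-0.7],[0.3,0,-0.7],[0.3,0,-0.6],[0.3,0,-0.6],[0.3,0,-0.4],[0.3,0,0]],"grip":[72,72,72,72,72,72,72,72,72,72]}'
python3 -c "
from h import *
go([.5135,-.2189,.0165],82.87)
c,p,d=snap('wrist','w3'); blobs(c,'wrist',d,.018,.032,(.45,.58,-.3,-.15))"
python3 plate.py wrist w3 20
```

```text
clock: 7.7
eef_pos: [0.5142, -0.2195, 0.0172]
orientation: [0.195, 3.135, -0.001]
force: [1.2, -0.0, -0.3]
grip_width: 0.0674
gripper_force: 0.0
clock: 8.53
eef_pos: [0.4548, -0.2124, 0.2013]
orientation: [0.194, 3.13, -0.004]
force: [0.4, -0.4, 1.3]
grip_width: 0.0717
gripper_force: 0.0
t 8.53 tcp [ 0.4548 -0.2124  0.2013] shift units [-1.45   0.031  4.628] tooly 82.89 tilt z [ 0.005 -0.003 -1.   ] turn units (about tool z) 0.004 j6 -1.96
1892 z [0.0258 0.027 ] ctr [ 512.1 -218.6] [49.1 51.2] ang 82.0 mean [ 511.1 -218.4]
[286. 215.] 32 ctr [ 447.  -242.1] [31.8  0. ] ang 82.76
[228. 264.] 335 ctr [ 499.9 -313.7] [47.6 59.2] ang 82.89
[314. 262.] 344 ctr [ 505.4 -220.5] [50.2 63.7] ang 9.05
[404. 264.] 350 ctr [ 522.9 -124.7] [47.7 59.2] ang 83.57
[312. 344.] 368 ctr [ 604.2 -245.6] [119.   27.9] ang 84.25
[240. 358.] 26 ctr [ 610.  -323.7] [28.3  1.4] ang 85.64
[220. 389.] 141 ctr [ 654.5 -370.1] [91.8  4.9] ang 86.79
[322. 392.] 144 ctr [ 668.5 -238. ] [74.1  4.9] ang 83.1
```

View pics/w3.png

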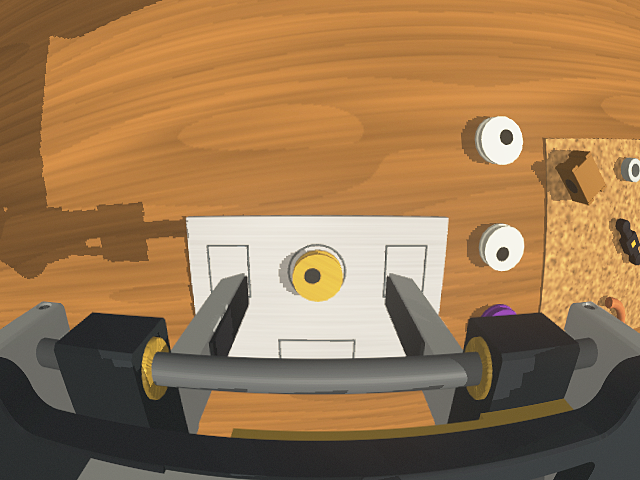

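The sheave sits in the ring to within about 1 mm: sheave (512,-219), ring centre (511.4,-219.2). Next is box_cup.

```bash
python3 -m crank '{"dr":[[0,0,0],[0,0,0],[0,0,0],[0,0,0],[0,0,0],[0,0,0],[0,0,0],[0,0,0],[0,0,0],[0,0,0]],"translation":[[-0.024,0.782,0],[-0.024,0.782,0],[-0.024,0.782,0],[-0.024,0.782,0],[-0.024,0.782,0],[-0.024,0.782,0],[-0.024,0.782,0],[-0.024,0.782,0],[-0.024,0.782,0],[-0.024,0.782,0]],"grip":[60,60,60,60,60,60,60,60,60,60]}'
python3 -m crank '{"dr":[[0,0,0],[0,0,0],[0,0,0],[0,0,0],[0,0,0],[0,0,0],[0,0,0],[0,0,-1],[0,0,-1],[0,0,-1]],"translation":[[-0.024,0.782,0],[-0.024,0.782,0],[-0.024,0.782,0],[-0.024,0.782,0],[-0.024,0.782,0],[-0.024,0.782,0],[-0.024,0.782,0],[0,0,0],[0,0,0],[0,0,0]],"grip":[60,60,60,60,60,60,60,60,60,60]}'
python3 -m crank '{"dr":[[0,0,-1],[0,0,-1],[0,0,-1],[0,0,-1],[0,0,-1],[0,0,-1],[0,0,-1],[0,0,-1],[0,0,-0.9],[0,0,0]],"translation":[[0,0,0.34],[0,0,0.34],[0,0,0.34],[0,0,0.34],[0,0,0.34],[0,0,0.34],[0,0,0.34],[0,0,0.34],[0,0,0.34],[0,0,0]],"grip":[60,60,60,60,60,60,60,60,60,60]}'
python3 -c "
from h import *
go([.537,.313,.009],142.2)
c,p,d=snap('wrist','w4')
blobs(c,'wrist',d,.034,.042,(.45,.6,.24,.37))"
```

```text
clock: 9.42
eef_pos: [0.5027, 0.099, 0.1972]
orientation: [0.195, 3.135, 0.0]
force: [0.3, -0.3, 0.7]
grip_width: 0.0601
gripper_force: 0.0
clock: 10.25
eef_pos: [0.5362, 0.3144, 0.1966]
orientation: [0.224, -3.133, 0.001]
force: [0.4, -0.5, 0.2]
grip_width: 0.0601
gripper_force: 0.0
clock: 11.08
eef_pos: [0.5353, 0.3133, 0.0718]
orientation: [1.39, -2.813, 0.0]
force: [-0.8, -0.1, -0.4]
grip_width: 0.0598
gripper_force: 0.0
t 11.08 tcp [0.5353 0.3133 0.0718] shift units [-0.025 -0.04   1.571] tooly 142.6 tilt z [-0.004 -0.002 -1.   ] turn units (about tool z) 0.08 j6 -2.02
3548 z [0.0367 0.0378] ctr [537.2 313.3] [50.5 36.1] ang 52.0 mean [536.1 311.8]
```

```bash
python3 -m crank '{"dr":[[0,0,0.08],[0,0,0],[0,0,0],[0,0,0],[0,0,0],[0,0,0],[0,0,0],[0,0,0],[0,0,0],[0,0,0]],"translation":[[-0.03,-0.04,0.4],[0,0,0.5],[0,0,0.4],[0,0,0.2],[0,0,0.07],[0,0,0],[0,0,0],[0,0,0],[0,0,0],[0,0,0]],"grip":[60,60,60,60,60,60,33,33,33,33]}' 35
python3 -m crank '{"dr":[[0,0,0],[0,0,0],[0,0,0],[0,0,0],[0,0,0],[0,0,0],[0,0,0],[0,0,0],[0,0,0],[0,0,0]],"translation":[[0,0,0],[0,0,0],[0,0,0],[0,0,-0.3],[0,0,-0.6],[0,0,-0.6],[0,0,-0.6],[0,0,-0.6],[0,0,-0.6],[0,0,-0.6]],"grip":[33,33,33,33,33,33,33,33,33,33]}'
python3 -c "
from h import *
go([.5229,-.1247,.17],82.87)
c,p,d=snap('wrist','w5');t=manip.get_state()['eef_pos']
blobs(c,'wrist',d,t[2]+.015,t[2]+.04,(t[0]-.06,t[0]+.06,t[1]-.06,t[1]+.06),400)"
```

```text
clock: 11.97
eef_pos: [0.5387, 0.3138, 0.0122]
orientation: [-1.376, 2.823, 0.0]
force: [-0.8, 1.2, -0.7]
grip_width: 0.0364
gripper_force: 0.0
clock: 12.8
eef_pos: [0.538, 0.3135, 0.169]
orientation: [1.376, -2.823, 0.0]
force: [0.3, 0.6, -3.8]
grip_width: 0.0359
gripper_force: 35.0
t 12.8 tcp [0.538  0.3135 0.169 ] shift units [ 8.863 -6.449 -0.021] tooly 141.98 tilt z [-0.001 -0.    -1.   ] turn units (about tool z) 11.823 j6 -2.01
9245 z [0.1939 0.2087] ctr [536.8 313.1] [50.6 60.6] ang 52.4 mean [534.5 310.2]
```

```bash
python3 -m crank '{"dr":[[0,0,0],[0,0,0],[0,0,0],[0,0,0],[0,0,0],[0,0,0],[0,0,0],[0,0,0],[0,0,0],[0,0,0]],"translation":[[0.521,-0.379,0],[0.521,-0.379,0],[0.521,-0.379,0],[0.521,-0.379,0],[0.521,-0.379,0],[0.521,-0.379,0],[0.521,-0.379,0],[0.521,-0.379,0],[0.521,-0.379,0],[0.521,-0.379,0]],"grip":[33,33,33,33,33,33,33,33,33,33]}'
python3 -m crank '{"dr":[[0,0,0],[0,0,0],[0,0,0],[0,0,0],[0,0,0],[0,0,0],[0,0,0],[0,0,1],[0,0,1],[0,0,1]],"translation":[[0.521,-0.379,0],[0.521,-0.379,0],[0.521,-0.379,0],[0.521,-0.379,0],[0.521,-0.379,0],[0.521,-0.379,0],[0.521,-0.379,0],[0,0,0],[0,0,0],[0,0,0]],"grip":[33,33,33,33,33,33,33,33,33,33]}'
python3 -m crank '{"dr":[[0,0,1],[0,0,1],[0,0,1],[0,0,1],[0,0,1],[0,0,1],[0,0,1],[0,0,1],[0,0,0.82],[0,0,0]],"translation":[[0,0,0.33],[0,0,0.33],[0,0,0.33],[0,0,0.33],[0,0,0.33],[0,0,0.33],[0,0,0.33],[0,0,0.33],[0,0,0.33],[0,0,0]],"grip":[33,33,33,33,33,33,33,33,33,33]}'
python3 -c "
from h import *
go([.5239,-.1248,.0177],82.87)
c,p,d=snap('wrist','w6');t=manip.get_state()['eef_pos']
blobs(c,'wrist',d,t[2]+.02,t[2]+.03,(t[0]-.06,t[0]+.06,t[1]-.06,t[1]+.06),400)"
```

```text
clock: 13.68
eef_pos: [0.5289, 0.0549, 0.1672]
orientation: [1.377, -2.823, -0.0]
force: [0.6, -0.6, -3.7]
grip_width: 0.0354
gripper_force: 35.0
clock: 14.52
eef_pos: [0.5257, -0.0739, 0.168]
orientation: [0.868, -2.992, 0.093]
force: [-0.2, 0.0, -3.9]
grip_width: 0.0358
gripper_force: 35.0
clock: 15.35
eef_pos: [0.5237, -0.0811, 0.0473]
orientation: [-0.319, -3.119, 0.101]
force: [0.1, 0.7, -3.9]
grip_width: 0.0354
gripper_force: 35.0
t 15.35 tcp [ 0.5237 -0.0811  0.0473] shift units [-0.225 -1.02   0.806] tooly 78.32 tilt z [-0.011 -0.063 -0.998] turn units (about tool z) -0.91 j6 -1.51
6691 z [0.0718 0.0754] ctr [522.4 -78.2] [60.5 50.6] ang 78.3 mean [518.8 -77.9]
```

The last joint hit its range on the way because I turned too late, which left a small tilt. I'll correct it now.

```bash
cat >> h.py <<'E'
def fix(yaw):
    """dr units (tool axes) to stand upright with tool y at yaw (mod 180, nearest)"""
    T=R.from_rotvec(manip.get_state()["orientation"]); best=None
    for a in(yaw,yaw+180):
        y=np.array([np.cos(np.radians(a)),np.sin(np.radians(a)),0]); z=np.array([0,0,-1.]); W=R.from_matrix(np.c_[np.cross(y,z),y,z])
        v=(T.inv()*W).as_rotvec(degrees=True)/5
        if best is None or np.linalg.norm(v)<np.linalg.norm(best): best=v
    print("fix dr",best.round(3))
E
python3 -c "
from h import *
fix(82.87)"
```

```text
fix dr [-0.737  0.01  -0.856]
```

```bash
python3 -m crank '{"dr":[[-0.369,0.005,-0.428],[-0.368,0.005,-0.428],[0,0,0],[0,0,0],[0,0,0],[0,0,0],[0,0,0],[0,0,0],[0,0,0],[0,0,0]],"translation":[[0,0,0],[0,0,0],[-0.04,-0.25,0],[-0.04,-0.25,0],[-0.04,-0.25,0],[-0.04,-0.25,0],[0,0,0],[0,0,0],[0,0,0],[0,0,0]],"grip":[33,33,33,33,33,33,33,33,33,33]}'
python3 -c "
from h import *
go([.5239,-.1248,.0177],82.87);fix(82.87)
c,p,d=snap('wrist','w7');t=manip.get_state()['eef_pos']
blobs(c,'wrist',d,t[2]+.02,t[2]+.03,(t[0]-.06,t[0]+.06,t[1]-.06,t[1]+.06),400)"
```

```text
clock: 16.23
eef_pos: [0.5262, -0.1211, 0.0495]
orientation: [0.197, 3.133, 0.0]
force: [-0.2, 0.1, -4.2]
grip_width: 0.0357
gripper_force: 35.0
t 16.23 tcp [ 0.5262 -0.1211  0.0495] shift units [ 0.047 -0.098  0.795] tooly 82.81 tilt z [ 0.002 -0.    -1.   ] turn units (about tool z) -0.012 j6 -1.74
fix dr [ 0.003  0.024 -0.012]
6670 z [0.074  0.0761] ctr [ 524.5 -120.2] [60.1 50.9] ang 83.3 mean [ 520.7 -119.9]
```

```bash
python3 -m crank '{"dr":[[0,0,0],[0,0,0],[0,0,0],[0,0,0],[0,0,0],[0,0,0],[0,0,0],[0,0,0],[0,0,0],[0,0,0]],"translation":[[0.03,-0.095,0.2],[0,0,0.25],[0,0,0.2],[0,0,0.1],[0,0,0.04],[0,0,0],[0,0,0],[0,0,0],[0,0,0],[0,0,0]],"grip":[33,33,33,33,33,33,33,33,56,56]}'
python3 -m crank '{"dr":[[0,0,0],[0,0,0],[0,0,0],[0,0,0],[0,0,0],[0,0,0],[0,0,0],[0,0,0],[0,0,0],[0,0,0]],"translation":[[0,0,0],[0,0,0],[0,0,-0.3],[0,0,-0.5],[0,0,-0.7],[0,0,-0.7],[0.3,0,-0.7],[0.3,0,-0.7],[0.3,0,-0.6],[0.3,0,0]],"grip":[56,56,56,56,56,56,56,56,56,56]}'
python3 -c "
from h import *
go([.4355,.0995,.1],123.3)
c,p,d=snap('wrist','w8')
blobs(c,'wrist',d,.038,.046,(.45,.6,-.2,-.05),300)"
python3 plate.py wrist w8 20
```

```text
clock: 17.12
eef_pos: [0.525, -0.1252, 0.0183]
orientation: [0.197, 3.132, -0.0]
force: [-0.3, 0.1, 0.8]
grip_width: 0.0461
gripper_force: 0.0
clock: 17.95
eef_pos: [0.4776, -0.1195, 0.1915]
orientation: [0.197, 3.126, -0.003]
force: [0.6, -0.9, 1.3]
grip_width: 0.0558
gripper_force: 0.0
t 17.95 tcp [ 0.4776 -0.1195  0.1915] shift units [1.753 5.302 2.264] tooly 82.8 tilt z [ 0.01  -0.002 -1.   ] turn units (about tool z) -8.1 j6 -1.77
1526 z [0.0417 0.043 ] ctr [ 523.1 -124.5] [36.3 50.9] ang 83.8 mean [ 521.3 -124. ]
[229. 248.] 271 ctr [ 499.5 -215.3] [62.3 37.5] ang 72.79
[145. 261.] 454 ctr [ 500.  -313.4] [47.7 61. ] ang 82.82
[314. 256.] 354 ctr [ 523.4 -125. ] [46.4 59.6] ang 82.89
[199. 278.] 45 ctr [ 525.6 -252.8] [14.1  5.4] ang 17.39
[267. 347.] 147 ctr [ 614.  -193.7] [47.9 34.9] ang 84.8
[197. 342.] 26 ctr [ 602.6 -275.2] [ 3.7 14.7] ang 74.84
[225. 389.] 109 ctr [ 672.2 -258.4] [46.5  4.8] ang 87.2
```

box_cup is in its outline to within 0.5 mm. Next is the plain box.

```bash
python3 -m crank '{"dr":[[0,0,0],[0,0,0],[0,0,0],[0,0,0],[0,0,0],[0,0,0],[0,0,0],[0,0,0],[0,0,0],[0,0,0]],"translation":[[0.195,0.589,0],[0.195,0.589,0],[0.195,0.589,0],[0.195,0.589,0],[0.195,0.589,0],[0.195,0.589,0],[0.195,0.589,0],[0.195,0.589,0],[0.195,0.589,0],[0,0,0]],"grip":[60,60,60,60,60,60,60,60,60,60]}'
python3 -m crank '{"dr":[[0,0,-0.9],[0,0,-0.9],[0,0,-0.9],[0,0,-0.9],[0,0,-0.9],[0,0,-0.9],[0,0,-0.9],[0,0,-0.9],[0,0,-0.9],[0,0,0]],"translation":[[0,0,0.33],[0,0,0.33],[0,0,0.33],[0,0,0.33],[0,0,0.33],[0,0,0.33],[0,0,0.33],[0,0,0.33],[0,0,0.33],[0,0,0]],"grip":[60,60,60,60,60,60,60,60,60,60]}'
python3 -c "
from h import *
c,p,d=snap('wrist','w9')
blobs(c,'wrist',d,.032,.042,(.35,.5,.03,.17),300)
go([.4355,.0995,.012],123.3);fix(123.3)"
```

```text
clock: 18.83
eef_pos: [0.4329, 0.103, 0.1859]
orientation: [0.193, 3.134, 0.001]
force: [0.2, -0.4, 0.1]
grip_width: 0.0599
gripper_force: 0.0
clock: 19.67
eef_pos: [0.4329, 0.0996, 0.0651]
orientation: [0.905, -3.007, 0.0]
force: [0.6, 0.3, 0.2]
grip_width: 0.0601
gripper_force: 0.0
4605 z [0.0367 0.0377] ctr [435.7 100. ] [51.1 36. ] ang 33.2 mean [434.5  99.1]
t 19.72 tcp [0.4334 0.0997 0.0663] shift units [-0.04  -0.033  1.358] tooly 123.21 tilt z [ 0. -0. -1.] turn units (about tool z) -0.018 j6 -2.01
fix dr [-0.004 -0.002 -0.018]
```

```bash
python3 -m crank '{"dr":[[0,0,0],[0,0,0],[0,0,0],[0,0,0],[0,0,0],[0,0,0],[0,0,0],[0,0,0],[0,0,0],[0,0,0]],"translation":[[-0.045,-0.035,0.3],[0,0,0.4],[0,0,0.4],[0,0,0.2],[0,0,0.06],[0,0,0],[0,0,0],[0,0,0],[0,0,0],[0,0,0]],"grip":[60,60,60,60,60,60,33,33,33,33]}' 35
python3 -m crank '{"dr":[[0,0,0],[0,0,0],[0,0,0],[0,0,0],[0,0,0],[0,0,0.5],[0,0,1],[0,0,1],[0,0,1],[0,0,1]],"translation":[[0,0,0],[0,0,0],[0,0,0],[0,0,-0.3],[0,0,-0.6],[0,0,-0.6],[0,0,-0.6],[0,0,-0.6],[0,0,-0.6],[0,0,-0.6]],"grip":[33,33,33,33,33,33,33,33,33,33]}'
python3 -m crank '{"dr":[[0,0,1],[0,0,1],[0,0,1],[0,0,0.58],[0,0,0],[0,0,0],[0,0,0],[0,0,0],[0,0,0],[0,0,0]],"translation":[[0,0,0],[0,0,0],[0,0,0],[0,0,0],[0,0,0],[0,0,0],[0,0,0],[0,0,0],[0,0,0],[0,0,0]],"grip":[33,33,33,33,33,33,33,33,33,33]}'
python3 -c "
from h import *
go([.5012,-.3136,.16],82.87);fix(82.87)
c,p,d=snap('wrist','w10');t=manip.get_state()['eef_pos']
blobs(c,'wrist',d,t[2]+.015,t[2]+.04,(t[0]-.06,t[0]+.06,t[1]-.06,t[1]+.06),400)"
```

```text
clock: 20.55
eef_pos: [0.4366, 0.0999, 0.0131]
orientation: [-0.899, 3.007, -0.001]
force: [2.0, -2.1, -0.0]
grip_width: 0.037
gripper_force: 1.8
clock: 21.38
eef_pos: [0.4353, 0.0998, 0.1694]
orientation: [-0.288, 3.127, -0.0]
force: [-0.2, 0.3, -4.0]
grip_width: 0.0358
gripper_force: 35.0
clock: 22.22
eef_pos: [0.4359, 0.0999, 0.1685]
orientation: [0.194, 3.133, 0.0]
force: [-1.1, 0.4, -3.7]
grip_width: 0.0359
gripper_force: 35.0
t 22.22 tcp [0.4359 0.0999 0.1685] shift units [ -2.894 -10.058   0.216] tooly 82.92 tilt z [ 0.002  0.    -1.   ] turn units (about tool z) 0.011 j6 -1.3
fix dr [0.003 0.026 0.011]
9183 z [0.1922 0.2027] ctr [434.5 100.7] [60.7 50.9] ang 82.8 mean [431.3 101.1]
```

```bash
python3 -m crank '{"dr":[[0,0,0],[0,0,0],[0,0,0],[0,0,0],[0,0,0],[0,0,0],[0,0,0],[0,0,0],[0,0,0],[0,0,0]],"translation":[[-0.181,-0.629,0],[-0.181,-0.629,0],[-0.181,-0.629,0],[-0.181,-0.629,0],[-0.181,-0.629,0],[-0.181,-0.629,0],[-0.181,-0.629,0],[-0.181,-0.629,0],[-0.181,-0.629,0],[-0.181,-0.629,0]],"grip":[33,33,33,33,33,33,33,33,33,33]}'
python3 -m crank '{"dr":[[0,0,0],[0,0,0],[0,0,0],[0,0,0],[0,0,0],[0,0,0],[0,0,0],[0,0,0],[0,0,0],[0,0,0]],"translation":[[-0.181,-0.629,0],[-0.181,-0.629,0],[-0.181,-0.629,0],[-0.181,-0.629,0],[-0.181,-0.629,0],[-0.181,-0.629,0],[0,0,0.7],[0,0,0.8],[0,0,0.8],[0,0,0.5]],"grip":[33,33,33,33,33,33,33,33,33,33]}'
python3 -c "
from h import *
c,p,d=snap('wrist','w11');t=manip.get_state()['eef_pos']
go([.5013,-.3136,.018],82.87);fix(82.87)
blobs(c,'wrist',d,t[2]+.015,t[2]+.04,(t[0]-.06,t[0]+.06,t[1]-.06,t[1]+.06),400)"
```

```text
clock: 23.1
eef_pos: [0.4766, -0.1601, 0.1686]
orientation: [0.194, 3.133, 0.0]
force: [0.5, 0.4, -3.5]
grip_width: 0.0358
gripper_force: 35.0
clock: 23.93
eef_pos: [0.5001, -0.3133, 0.0533]
orientation: [-0.195, -3.135, -0.003]
force: [-0.1, 0.1, -4.8]
grip_width: 0.036
gripper_force: 35.0
t 23.98 tcp [ 0.499  -0.3124  0.0502] shift units [-0.065 -0.027  0.805] tooly 82.9 tilt z [-0.004  0.005 -1.   ] turn units (about tool z) 0.006 j6 -2.07
fix dr [ 0.047 -0.054  0.006]
9164 z [0.0769 0.084 ] ctr [ 499.1 -312.5] [60.4 51.4] ang 83.1 mean [ 495.4 -312.1]
```

```bash
python3 -m crank '{"dr":[[0,0,0],[0,0,0],[0,0,0],[0,0,0],[0,0,0],[0,0,0],[0,0,0],[0,0,0],[0,0,0],[0,0,0]],"translation":[[-0.045,-0.03,0],[0,0,0.2],[0,0,0.25],[0,0,0.2],[0,0,0.1],[0,0,0.04],[0,0,0],[0,0,0],[0,0,0],[0,0,0]],"grip":[33,33,33,33,33,33,33,33,33,33]}'
python3 -c "
from h import *
go([.5013,-.3136,.0178],82.87)"
```

```text
clock: 24.82
eef_pos: [0.5032, -0.3154, 0.0255]
orientation: [0.194, 3.133, -0.0]
force: [0.4, -0.4, -3.2]
grip_width: 0.0363
gripper_force: 35.0
t 24.82 tcp [ 0.5032 -0.3154  0.0255] shift units [0.053 0.039 0.192] tooly 82.9 tilt z [ 0.003 -0.    -1.   ] turn units (about tool z) 0.005 j6 -2.07
```

```bash
python3 -m crank '{"dr":[[0,0,0],[0,0,0],[0,0,0],[0,0,0],[0,0,0],[0,0,0],[0,0,0],[0,0,0],[0,0,0],[0,0,0]],"translation":[[0.053,0.039,0],[0,0,0.1],[0,0,0.06],[0,0,0.03],[0,0,0],[0,0,0],[0,0,0],[0,0,0],[0,0,0],[0,0,0]],"grip":[33,33,33,33,33,33,33,33,33,33]}'
python3 -c "
from h import *
go([.5013,-.3136,.0178],82.87)"
```

```text
clock: 25.65
eef_pos: [0.5011, -0.3134, 0.018]
orientation: [0.194, 3.133, 0.001]
force: [-3.8, 3.3, 5.2]
grip_width: 0.0358
gripper_force: 35.0
t 25.65 tcp [ 0.5011 -0.3134  0.018 ] shift units [-0.006 -0.004  0.006] tooly 82.9 tilt z [ 0.002  0.    -1.   ] turn units (about tool z) 0.005 j6 -2.07
```

```bash
python3 -m crank '{"dr":[[0,0,0],[0,0,0],[0,0,0],[0,0,0],[0,0,0],[0,0,0],[0,0,0],[0,0,0],[0,0,0],[0,0,0]],"translation":[[0,0,0],[0,0,0],[0,0,0],[0,0,0],[0,0,-0.3],[0,0,-0.6],[0,0,-0.7],[0,0,-0.7],[0,0,-0.7],[0,0,-0.7]],"grip":[56,56,56,56,56,56,56,56,56,56]}'
python3 -m crank '{"dr":[[0,0,0],[0,0,0],[0,0,0],[0,0,0],[0,0,0],[0,0,0],[0,0,0],[0,0,0],[0,0,0],[0,0,0]],"translation":[[0.3,0,-0.4],[0.5,0,-0.4],[0.5,0.4,0],[0,0.6,0],[0,0.6,0],[0,0.3,0],[0,0,0],[0,0,0],[0,0,0],[0,0,0]],"grip":[56,56,56,56,56,56,56,56,56,56]}'
python3 -c "
from h import *
c,p,d=snap('wrist','w12')
blobs(c,'wrist',d,.038,.046,(.4,.65,-.4,-.05),200)
blobs(c,'wrist',d,.022,.032,(.4,.65,-.27,-.17),200)
go([.5304,.2072,.19],123.8);fix(123.8)"
python3 plate.py wrist w12 20
```

```text
clock: 26.48
eef_pos: [0.5006, -0.3134, 0.168]
orientation: [0.195, 3.133, -0.0]
force: [-0.2, -0.1, 0.0]
grip_width: 0.0559
gripper_force: 0.0
clock: 27.32
eef_pos: [0.4584, -0.2325, 0.1973]
orientation: [0.196, 3.133, 0.0]
force: [-0.6, -0.8, 0.1]
grip_width: 0.0561
gripper_force: 0.0
943 z [0.0417 0.0429] ctr [ 497.7 -312. ] [36.  46.3] ang 81.9 mean [ 489.2 -313.4]
1335 z [0.0416 0.0432] ctr [ 523.1 -124.3] [37. 52.] ang 83.7 mean [ 520.9 -125.7]
1976 z [0.0258 0.027 ] ctr [ 511.8 -218.7] [51.  51.6] ang 35.8 mean [ 511.2 -218.5]
t 27.37 tcp [ 0.4584 -0.2324  0.1972] shift units [-0.417 11.129  0.185] tooly 82.84 tilt z [ 0.002  0.    -1.   ] turn units (about tool z) -8.191 j6 -1.99
fix dr [-5.000e-03  2.300e-02 -8.191e+00]
[244. 211.] 26 ctr [ 439.4 -304.3] [26.1  0. ] ang 82.29
[331. 256.] 332 ctr [ 505.  -220.6] [50.  62.3] ang 11.2
[254. 257.] 300 ctr [ 499.2 -313.1] [46.3 60.7] ang 83.96
[415. 252.] 252 ctr [ 518.8 -124.5] [46.8 52.5] ang 82.99
[260. 273.] 36 ctr [ 506.1 -297.8] [ 2.2 15.7] ang 80.23
[333. 343.] 359 ctr [ 607.  -231.1] [89.6 31.2] ang 82.33
[272. 359.] 36 ctr [ 614.5 -304.6] [37.7  1.4] ang 84.17
[372. 391.] 147 ctr [ 675.2 -202.1] [96.5  5.1] ang 83.67
[281. 392.] 130 ctr [ 662.  -307.2] [62.1  4.8] ang 84.34
```

View pics/w12.png

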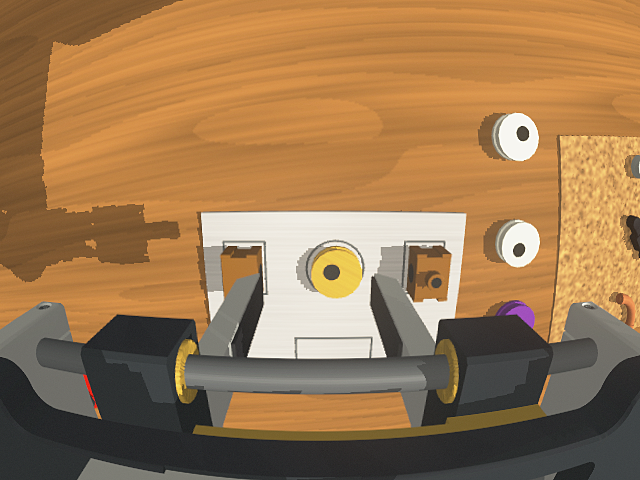

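The boxes stand in their outlines at (242,262) and (430,273), with the sheave in its ring at (337,270). Next the handle; I turn the wrist the other way so joint 6 stays in range.

```bash
python3 -m crank '{"dr":[[0,0,0],[0,0,0],[0,0,0],[0,0,0],[0,0,0],[0,0,0],[0,0,0],[0,0,0],[0,0,0],[0,0,0]],"translation":[[-0.0245,0.655,0],[-0.0245,0.655,0],[-0.0245,0.655,0],[-0.0245,0.655,0],[-0.0245,0.655,0],[-0.0245,0.655,0],[-0.0245,0.655,0],[-0.0245,0.655,0],[-0.0245,0.655,0],[-0.0245,0.655,0]],"grip":[48,48,48,48,48,48,48,48,48,48]}'
python3 -m crank '{"dr":[[0,0,0],[0,0,0],[0,0,0],[0,0,0],[0,0,0],[0,0,0],[0,0,0],[0,0,1],[0,0,1],[0,0,1]],"translation":[[-0.0245,0.655,0],[-0.0245,0.655,0],[-0.0245,0.655,0],[-0.0245,0.655,0],[-0.0245,0.655,0],[-0.0245,0.655,0],[-0.0245,0.655,0],[0,0,0],[0,0,0],[0,0,0]],"grip":[48,48,48,48,48,48,48,48,48,48]}'
python3 -m crank '{"dr":[[0,0,1],[0,0,1],[0,0,1],[0,0,1],[0,0,1],[0,0,1],[0,0,1],[0,0,1],[0,0,1],[0,0,1]],"translation":[[0,0,0],[0,0,0],[0,0,0],[0,0,0],[0,0,0],[0,0,0],[0,0,0],[0,0,0],[0,0,0],[0,0,0]],"grip":[48,48,48,48,48,48,48,48,48,48]}'
python3 -m crank '{"dr":[[0,0,1],[0,0,1],[0,0,1],[0,0,1],[0,0,1],[0,0,1],[0,0,1],[0,0,1],[0,0,1],[0,0,1]],"translation":[[0,0,0.3],[0,0,0.3],[0,0,0.3],[0,0,0.3],[0,0,0.3],[0,0,0.3],[0,0,0.3],[0,0,0.3],[0,0,0.3],[0,0,0.3]],"grip":[48,48,48,48,48,48,48,48,48,48]}'
python3 -m crank '{"dr":[[0,0,1],[0,0,1],[0,0,1],[0,0,1],[0,0,0.8],[0,0,0],[0,0,0],[0,0,0],[0,0,0],[0,0,0]],"translation":[[0,0,0],[0,0,0],[0,0,0],[0,0,0],[0,0,0],[0,0,0],[0,0,0],[0,0,0],[0,0,0],[0,0,0]],"grip":[48,48,48,48,48,48,48,48,48,48]}'
python3 -c "
from h import *
c,p,d=snap('wrist','w13')
blobs(c,'wrist',d,.014,.026,(.45,.6,.13,.28),300)
go([.5304,.2072,.008],123.8);fix(123.8)"
```

```text
clock: 28.2
eef_pos: [0.5009, 0.0279, 0.1974]
orientation: [0.196, 3.133, 0.0]
force: [0.5, 0.6, 0.2]
grip_width: 0.0481
gripper_force: 0.0
clock: 29.03
eef_pos: [0.5304, 0.2082, 0.1971]
orientation: [0.608, 3.08, 0.0]
force: [-0.2, -0.7, 0.5]
grip_width: 0.0477
gripper_force: 0.0
clock: 29.87
eef_pos: [0.5305, 0.2077, 0.1973]
orientation: [1.854, 2.534, 0.002]
force: [-0.2, 0.0, -0.1]
grip_width: 0.0479
gripper_force: 0.0
clock: 30.7
eef_pos: [0.5308, 0.2077, 0.0767]
orientation: [2.752, 1.513, 0.003]
force: [0.1, 0.4, 0.2]
grip_width: 0.0483
gripper_force: 0.0
clock: 31.53
eef_pos: [0.5305, 0.2082, 0.0775]
orientation: [3.004, 0.917, 0.003]
force: [0.0, -0.2, 0.2]
grip_width: 0.048
gripper_force: 0.0
2937 z [0.0184 0.0196] ctr [530.9 207.8] [80.  24.2] ang 34.6 mean [532.2 208.5]
t 31.58 tcp [0.5305 0.2082 0.0775] shift units [-0.019  0.018  1.739] tooly -56.06 tilt z [ 0.002 -0.    -1.   ] turn units (about tool z) 0.028 j6 1.29
fix dr [ 0.015 -0.022  0.028]
```

```bash
python3 -m crank '{"dr":[[0,0,-0.08],[0,0,0],[0,0,0],[0,0,0],[0,0,0],[0,0,0],[0,0,0],[0,0,0],[0,0,0],[0,0,0]],"translation":[[-0.01,0,0.4],[0,0,0.5],[0,0,0.5],[0,0,0.25],[0,0,0.08],[0,0,0],[0,0,0],[0,0,0],[0,0,0],[0,0,0]],"grip":[48,48,48,48,48,48,48,20,20,20]}' 20
python3 -m crank '{"dr":[[0,0,0],[0,0,0],[0,0,0],[0,0,0],[0,0,0],[0,0,0],[0,0,-1],[0,0,-1],[0,0,-1],[0,0,-1]],"translation":[[0,0,0],[0,0,0],[0,0,0],[0,0,0],[0,0,-0.5],[0,0,-0.7],[0,0,-0.7],[0,0,-0.7],[0,0,-0.6],[0,0,-0.6]],"grip":[20,20,20,20,20,20,20,20,20,20]}'
python3 -m crank '{"dr":[[0,0,-1],[0,0,-1],[0,0,-1],[0,0,-1],[0,0,-1],[0,0,-0.8],[0,0,0],[0,0,0],[0,0,0],[0,0,0]],"translation":[[0,0,0],[0,0,0],[0,0,0],[0,0,0],[0,0,0],[0,0,0],[0,0,0],[0,0,0],[0,0,0],[0,0,0]],"grip":[20,20,20,20,20,20,20,20,20,20]}'
python3 -c "
from h import *
c,p,d=snap('wrist','w14');t=manip.get_state()['eef_pos']
blobs(c,'wrist',d,t[2]-.003,t[2]+.02,(t[0]-.06,t[0]+.06,t[1]-.06,t[1]+.06),300)
go([.6106,-.2316,.15],-7.13);fix(-7.13)"
```

```text
clock: 32.42
eef_pos: [0.5306, 0.2081, 0.0091]
orientation: [3.001, 0.926, 0.005]
force: [0.5, 0.4, 0.0]
grip_width: 0.0315
gripper_force: 0.0
clock: 33.25
eef_pos: [0.5297, 0.208, 0.1617]
orientation: [2.791, 1.439, 0.003]
force: [0.6, 0.2, -1.2]
grip_width: 0.0237
gripper_force: 20.0
clock: 34.08
eef_pos: [0.5299, 0.208, 0.1603]
orientation: [2.348, 2.085, 0.003]
force: [-0.2, -0.1, 0.7]
grip_width: 0.0235
gripper_force: 20.0
5897 z [0.1699 0.1746] ctr [527.3 211.5] [72.9 45.1] ang 62.7 mean [530.1 213.8]
t 34.13 tcp [0.5299 0.208  0.1603] shift units [-10.675   3.302   0.263] tooly -6.78 tilt z [ 0.002 -0.    -1.   ] turn units (about tool z) 0.069 j6 0.43
fix dr [ 0.025 -0.003  0.069]
```

```bash
python3 -m crank '{"dr":[[0,0,0],[0,0,0],[0,0,0],[0,0,0],[0,0,0],[0,0,0],[0,0,0],[0,0,0],[0,0,0],[0,0,0]],"translation":[[-0.593,0.1834,0],[-0.593,0.1834,0],[-0.593,0.1834,0],[-0.593,0.1834,0],[-0.593,0.1834,0],[-0.593,0.1834,0],[-0.593,0.1834,0],[-0.593,0.1834,0],[-0.593,0.1834,0],[-0.593,0.1834,0]],"grip":[20,20,20,20,20,20,20,20,20,20]}'
python3 -m crank '{"dr":[[0,0,0],[0,0,0],[0,0,0],[0,0,0],[0,0,0],[0,0,0],[0,0,0],[0,0,0],[0,0,0.07],[0,0,0]],"translation":[[-0.593,0.1834,0],[-0.593,0.1834,0],[-0.593,0.1834,0],[-0.593,0.1834,0],[-0.593,0.1834,0],[-0.593,0.1834,0],[-0.593,0.1834,0],[-0.593,0.1834,0],[0,0,0],[0,0,0]],"grip":[20,20,20,20,20,20,20,20,20,20]}'
python3 -m crank '{"dr":[[0,0,0],[0,0,0],[0,0,0],[0,0,0],[0,0,0],[0,0,0],[0,0,0],[0,0,0],[0,0,0],[0,0,0]],"translation":[[0,0,0.7],[0,0,0.7],[0,0,0.7],[0,0,0.5],[0,0,0.2],[0,0,0],[0,0,0],[0,0,0],[0,0,0],[0,0,0]],"grip":[20,20,20,20,20,20,20,20,20,20]}'
python3 -c "
from h import *
go([.6106,-.2316,.0146],-7.13);fix(-7.13)
c,p,d=snap('wrist','w15')"
```

```text
clock: 34.97
eef_pos: [0.5751, -0.0373, 0.1605]
orientation: [2.347, 2.085, 0.003]
force: [-0.3, 0.3, -0.9]
grip_width: 0.0241
gripper_force: 20.0
clock: 35.8
eef_pos: [0.6109, -0.2323, 0.16]
orientation: [2.356, 2.077, 0.002]
force: [-0.6, 0.8, -0.9]
grip_width: 0.0236
gripper_force: 20.0
clock: 36.63
eef_pos: [0.6119, -0.2316, 0.0498]
orientation: [2.352, 2.078, 0.004]
force: [-0.2, -0.1, -1.4]
grip_width: 0.0238
gripper_force: 20.0
t 36.63 tcp [ 0.6119 -0.2316  0.0498] shift units [-0.005 -0.036  0.88 ] tooly -7.06 tilt z [ 0.004 -0.001 -1.   ] turn units (about tool z) 0.014 j6 -0.3
fix dr [0.046 0.003 0.014]
```

View pics/w15.png

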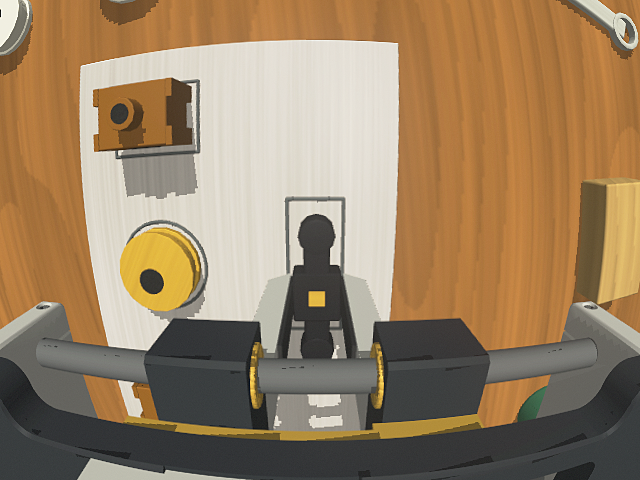

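The held handle's hub centre is at (317,298), and the outline's near corners are at (287,198) and (343,198). I'll check both in world coordinates.

```bash
python3 -c "
from h import *
c,p,d=load('w15');P=cloud(c,'wrist',d)
print('hub z',P[298,317],'cast',cast(c,'wrist',[[317,298]],.0598)*1000)
g=cv2.cvtColor(p,cv2.COLOR_RGB2HSV)
m=(g[...,0]>15)&(g[...,0]<35)&(g[...,1]>100)&(g[...,2]>120); m[:285]=0;m[312:]=0;m[:,:300]=0;m[:,335:]=0
uv=np.argwhere(m)[:,::-1].mean(0);print('brass',uv,cast(c,'wrist',[uv],.0598)*1000)
a=np.radians(-7.13);ex=np.array([np.cos(a),np.sin(a)]);ey=np.array([-np.sin(a),np.cos(a)])
C=cast(c,'wrist',[[287.5,198.5],[343.5,198.5]],.008)[:,:2]*1000
print('corners',C,'centre from corners',C.mean(0)-43*ey)
q=P[(P[...,2]>.053)&(P[...,2]<.064)&(d>.05)&(abs(P[...,1]+.2316)<.06)&(abs(P[...,0]-.612)<.011)];print('y far end',q[:,1].max()*1000)
"; python3 plate.py wrist w15 20|head -12
```

```text
hub z [ 0.61187585 -0.23050251  0.06058808] cast [[ 611.83984338 -230.83584995   59.8       ]]
brass [316.05925926 298.5       ] [[ 611.34761644 -231.04523389   59.8       ]]
corners [[ 599.705765   -186.9643555 ]
 [ 633.00507727 -191.0716776 ]] centre from corners [ 611.01821627 -231.68550117]
y far end -191.29574978919598
[176. 132.] 640 ctr [ 523.1 -125.2] [46.3 60.5] ang 83.34
[313. 224.] 768 ctr [ 612.9 -211.8] [49.2 36.3] ang 83.41
[180. 251.] 644 ctr [ 519.2 -215.1] [44.8 62.4] ang 28.38
[298. 328.] 37 ctr [ 594.3 -272.9] [1.5 8. ] ang 83.39
[334. 328.] 35 ctr [ 618.7 -276. ] [1.5 8.1] ang 82.38
[ 91. 345.] 148 ctr [ 424.7 -276.5] [  2.5 105.4] ang 83.29
[187. 357.] 57 ctr [ 508.7 -289.4] [ 1.7 30.3] ang 87.3
[385. 371.] 80 ctr [ 651.5 -319.4] [ 3.4 30.8] ang 0.35
[247. 373.] 66 ctr [ 552.1 -309.3] [31.8  2.2] ang 78.15
[271. 358.] 25 ctr [ 571.7 -294.9] [0.8 9.2] ang 84.62
[257. 379.] 32 ctr [ 559.1 -310. ] [18.   1.4] ang 83.35
[264. 398.] 33 ctr [ 560.6 -329.5] [12.2  2.8] ang 71.98
```

```bash
python3 -m crank '{"dr":[[0.04,0,0.014],[0,0,0],[0,0,0],[0,0,0],[0,0,0],[0,0,0],[0,0,0],[0,0,0],[0,0,0],[0,0,0]],"translation":[[-0.018,-0.015,0.2],[0,0,0.25],[0,0,0.2],[0,0,0.1],[0,0,0.05],[0,0,0.03],[0,0,0],[0,0,0],[0,0,0],[0,0,0]],"grip":[20,20,20,20,20,20,20,20,20,20]}'
python3 -c "
from h import *
go([.611,-.2323,.0146],-7.13)"
```

```text
clock: 37.52
eef_pos: [0.6109, -0.2321, 0.0157]
orientation: [-2.355, -2.079, 0.001]
force: [0.4, -0.5, 0.3]
grip_width: 0.0236
gripper_force: 20.0
t 37.52 tcp [ 0.6109 -0.2321  0.0157] shift units [-0.005  0.003  0.028] tooly -7.12 tilt z [-0.001  0.    -1.   ] turn units (about tool z) 0.001 j6 -0.29
```

```bash
python3 -m crank '{"dr":[[0,0,0],[0,0,0],[0,0,0],[0,0,0],[0,0,0],[0,0,0],[0,0,0],[0,0,0],[0,0,0],[0,0,0]],"translation":[[0,0,0.03],[0,0,0],[0,0,0],[0,0,0],[0,0,0],[0,0,0],[0,0,0],[0,0,0],[0,0,-0.2],[0,0,-0.4]],"grip":[20,20,20,20,44,44,44,44,44,44]}'
python3 -m crank '{"dr":[[0,0,0],[0,0,0],[0,0,0],[0,0,0],[0,0,0],[0,0,0],[0,0,0],[0,0,0],[0,0,0],[0,0,0]],"translation":[[0,0,-0.7],[0,0,-0.7],[0.3,0,-0.7],[0.6,0,-0.7],[0.6,0,-0.7],[0.5,0,0],[0,0,0],[0,0,0],[0,0,0],[0,0,0]],"grip":[44,44,44,44,44,44,44,44,44,44]}'
python3 -c "
from h import *
c,p,d=snap('wrist','w16')
blobs(c,'wrist',d,.018,.03,(.56,.66,-.3,-.17),200)
go([.4316,.2040,.19],90);fix(90)"
python3 plate.py wrist w16 20 | head -8
```

```text
clock: 38.35
eef_pos: [0.6099, -0.2317, 0.037]
orientation: [-2.352, -2.076, 0.003]
force: [-0.6, 0.1, -0.4]
grip_width: 0.0441
gripper_force: 0.0
clock: 39.18
eef_pos: [0.6205, -0.1536, 0.1776]
orientation: [-2.355, -2.077, 0.002]
force: [0.2, -0.8, 0.3]
grip_width: 0.044
gripper_force: 0.0
1360 z [0.0234 0.0247] ctr [ 610.7 -230.9] [78.9 23.8] ang 82.7 mean [ 611. -229.]
t 39.23 tcp [ 0.6205 -0.1537  0.1776] shift units [ 8.28  -5.805 -0.295] tooly -7.19 tilt z [-0.002  0.001 -1.   ] turn units (about tool z) 16.562 j6 -0.17
fix dr [-2.4000e-02  1.5000e-02  1.6562e+01]
[226. 197.] 332 ctr [ 523.  -124.6] [46.  61.8] ang 81.57
[211. 192.] 27 ctr [ 522.2 -107.6] [ 1.  15.3] ang 81.44
[318. 293.] 676 ctr [ 610.7 -232.4] [90.6 37.4] ang 82.97
[216. 279.] 187 ctr [ 509.8 -199.4] [57.8 22. ] ang 4.63
[272. 280.] 37 ctr [ 567.6 -206.5] [18.2  3. ] ang 80.76
[361. 280.] 32 ctr [ 657.5 -216.5] [13.9  3. ] ang 85.01
[204. 345.] 29 ctr [ 479.2 -272.8] [18.   3.6] ang 58.69
[185. 356.] 43 ctr [ 449.1 -285.8] [ 4.1 28. ] ang 87.4
```

View pics/w16.png

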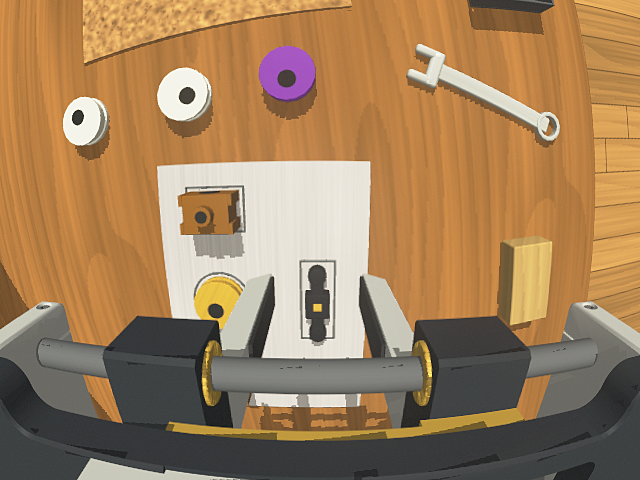

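The handle lies inside its long outline, at (317,305). The collar is next, gripped at this same yaw.

```bash
python3 -m crank '{"dr":[[0,0,0],[0,0,0],[0,0,0],[0,0,0],[0,0,0],[0,0,0],[0,0,0],[0,0,0],[0,0,0],[0,0,0]],"translation":[[0.5175,-0.363,0],[0.5175,-0.363,0],[0.5175,-0.363,0],[0.5175,-0.363,0],[0.5175,-0.363,0],[0.5175,-0.363,0],[0.5175,-0.363,0],[0.5175,-0.363,0],[0.5175,-0.363,0],[0.5175,-0.363,0]],"grip":[52,52,52,52,52,52,52,52,52,52]}'
python3 -m crank '{"dr":[[0,0,0],[0,0,0],[0,0,0],[0,0,0],[0,0,0],[0,0,0],[0,0,0],[0,0,0],[0,0,0],[0,0,0]],"translation":[[0.5175,-0.363,0],[0.5175,-0.363,0],[0.5175,-0.363,0],[0.5175,-0.363,0],[0.5175,-0.363,0],[0.5175,-0.363,0],[0,0,0.7],[0,0,0.7],[0,0,0.7],[0,0,0.6]],"grip":[52,52,52,52,52,52,52,52,52,52]}'
python3 -m crank '{"dr":[[0,0,0],[0,0,0],[0,0,0],[0,0,0],[0,0,0],[0,0,0],[0,0,0],[0,0,0],[0,0,0],[0,0,0]],"translation":[[0,0,0],[0,0,0],[0,0,0],[0,0,0],[0,0,0],[0,0,0],[0,0,0],[0,0,0],[0,0,0],[0,0,0]],"grip":[52,52,52,52,52,52,52,52,52,52]}'
python3 -c "
from h import *
c,p,d=snap('wrist','w17')
blobs(c,'wrist',d,.014,.026,(.38,.48,.15,.26),200)
go([.4316,.2040,.008],-7.13);fix(-7.13)"
```

```text
clock: 40.07
eef_pos: [0.5018, 0.071, 0.1781]
orientation: [-2.355, -2.077, 0.002]
force: [0.9, -0.6, -0.5]
grip_width: 0.052
gripper_force: 0.0
clock: 40.9
eef_pos: [0.431, 0.2042, 0.0687]
orientation: [-2.355, -2.078, 0.002]
force: [0.7, -0.4, -0.2]
grip_width: 0.0519
gripper_force: 0.0
clock: 41.73
eef_pos: [0.4313, 0.2048, 0.0706]
orientation: [-2.354, -2.078, 0.001]
force: [-0.6, -0.7, 0.2]
grip_width: 0.052
gripper_force: 0.0
1310 z [0.0185 0.0196] ctr [431.8 204.4] [30.6 31.9] ang 47.2 mean [431.6 205. ]
t 41.78 tcp [0.4313 0.2048 0.0706] shift units [-0.019  0.012  1.564] tooly -7.12 tilt z [-0.001  0.    -1.   ] turn units (about tool z) 0.001 j6 0.49
fix dr [-0.014 -0.003  0.001]
```

Well aligned, so descend, grip and lift.

```bash
python3 -m crank '{"dr":[[0,0,0],[0,0,0],[0,0,0],[0,0,0],[0,0,0],[0,0,0],[0,0,0],[0,0,0],[0,0,0],[0,0,0]],"translation":[[-0.01,0.012,0.4],[0,0,0.5],[0,0,0.4],[0,0,0.2],[0,0,0.06],[0,0,0],[0,0,0],[0,0,0],[0,0,0],[0,0,0]],"grip":[52,52,52,52,52,52,52,28,28,28]}' 20
python3 -m crank '{"dr":[[0,0,0],[0,0,0],[0,0,0],[0,0,0],[0,0,0],[0,0,0],[0,0,0],[0,0,0],[0,0,0],[0,0,0]],"translation":[[0,0,0],[0,0,0],[0,0,0],[0,0,0],[0,0,-0.5],[0,0,-0.7],[0,0,-0.7],[0,0,-0.7],[0,0,-0.6],[0,0,-0.6]],"grip":[28,28,28,28,28,28,28,28,28,28]}'
python3 -c "
from h import *
go([.5118,-.2188,.16],-7.13);fix(-7.13)"
```

```text
clock: 42.62
eef_pos: [0.4319, 0.2044, 0.0087]
orientation: [-2.355, -2.079, -0.0]
force: [-0.3, 0.7, -0.6]
grip_width: 0.0358
gripper_force: 0.0
clock: 43.45
eef_pos: [0.4316, 0.2042, 0.1615]
orientation: [-2.354, -2.078, 0.001]
force: [0.8, 0.3, 0.2]
grip_width: 0.0316
gripper_force: 20.0
t 43.45 tcp [0.4316 0.2042 0.1615] shift units [-10.245   3.301   0.029] tooly -7.13 tilt z [-0.001  0.    -1.   ] turn units (about tool z) 0.001 j6 0.49
fix dr [-0.012 -0.004  0.001]
```

```bash
python3 -m crank '{"dr":[[0,0,0],[0,0,0],[0,0,0],[0,0,0],[0,0,0],[0,0,0],[0,0,0],[0,0,0],[0,0,0],[0,0,0]],"translation":[[-0.6026,0.1942,0],[-0.6026,0.1942,0],[-0.6026,0.1942,0],[-0.6026,0.1942,0],[-0.6026,0.1942,0],[-0.6026,0.1942,0],[-0.6026,0.1942,0],[-0.6026,0.1942,0],[-0.6026,0.1942,0],[-0.6026,0.1942,0]],"grip":[28,28,28,28,28,28,28,28,28,28]}'
python3 -m crank '{"dr":[[0,0,0],[0,0,0],[0,0,0],[0,0,0],[0,0,0],[0,0,0],[0,0,0],[0,0,0],[0,0,0],[0,0,0]],"translation":[[-0.6026,0.1942,0],[-0.6026,0.1942,0],[-0.6026,0.1942,0],[-0.6026,0.1942,0],[-0.6026,0.1942,0],[-0.6026,0.1942,0],[-0.6026,0.1942,0],[0,0,0.5],[0,0,0.6],[0,0,0.6]],"grip":[28,28,28,28,28,28,28,28,28,28]}'
python3 -m crank '{"dr":[[0,0,0],[0,0,0],[0,0,0],[0,0,0],[0,0,0],[0,0,0],[0,0,0],[0,0,0],[0,0,0],[0,0,0]],"translation":[[0,0,0.5],[0,0,0.2],[0,0,0],[0,0,0],[0,0,0],[0,0,0],[0,0,0],[0,0,0],[0,0,0],[0,0,0]],"grip":[28,28,28,28,28,28,28,28,28,28]}'
python3 -c "
from h import *
go([.5118,-.2188,.0322],-7.13);fix(-7.13)
c,p,d=snap('wrist','w18');t=manip.get_state()['eef_pos']
blobs(c,'wrist',d,t[2]+.005,t[2]+.015,(t[0]-.02,t[0]+.02,t[1]-.025,t[1]+.025),200)
blobs(c,'wrist',d,.022,.031,(.47,.56,-.27,-.17),200)
"
```

```text
clock: 44.28
eef_pos: [0.4789, -0.0458, 0.1599]
orientation: [-2.354, -2.078, 0.001]
force: [0.3, -0.7, -1.3]
grip_width: 0.0316
gripper_force: 20.0
clock: 45.12
eef_pos: [0.5118, -0.2191, 0.0909]
orientation: [-2.355, -2.078, 0.001]
force: [0.5, -0.8, -1.8]
grip_width: 0.0317
gripper_force: 20.0
clock: 45.95
eef_pos: [0.512, -0.2187, 0.0641]
orientation: [-2.355, -2.079, 0.001]
force: [-0.1, 0.7, -0.3]
grip_width: 0.0316
gripper_force: 20.0
t 45.95 tcp [ 0.512  -0.2187  0.0641] shift units [-0.004 -0.003  0.797] tooly -7.12 tilt z [-0.001  0.    -1.   ] turn units (about tool z) 0.001 j6 -0.34
fix dr [-0.01  -0.002  0.001]
2514 z [0.0738 0.0753] ctr [ 513.4 -218.4] [38.5 31.8] ang 9.0 mean [ 511.6 -217.2]
2870 z [0.0257 0.0268] ctr [ 513.2 -211.7] [37.7 51.6] ang 81.5 mean [ 513.7 -208.2]
456 z [0.0258 0.0268] ctr [ 509.5 -235.3] [15.  16.4] ang 43.9 mean [ 509.5 -235.1]
```

View pics/w18.png

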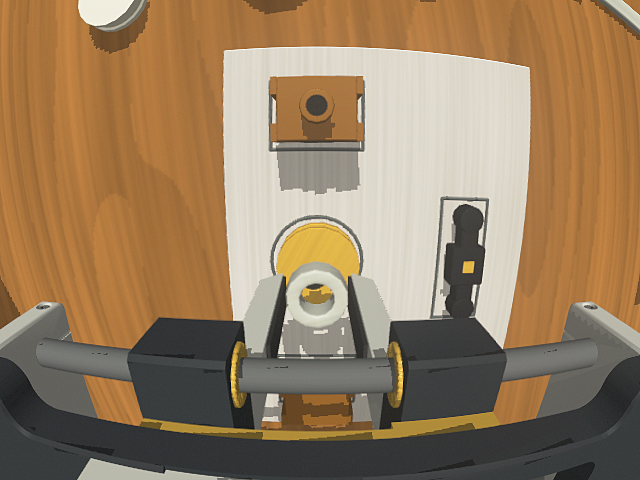

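The collar, at (317,293), is centred over the sheave, so lower it.

```bash
python3 -m crank '{"dr":[[0,0,0],[0,0,0],[0,0,0],[0,0,0],[0,0,0],[0,0,0],[0,0,0],[0,0,0],[0,0,0],[0,0,0]],"translation":[[0,0,0.2],[0,0,0.25],[0,0,0.2],[0,0,0.08],[0,0,0.04],[0,0,0.02],[0,0,0],[0,0,0],[0,0,0],[0,0,0]],"grip":[28,28,28,28,28,28,28,28,28,28]}'
python3 -c "
from h import *
go([.5118,-.2188,.0317],-7.13)"
```

```text
clock: 46.83
eef_pos: [0.512, -0.2187, 0.0325]
orientation: [-2.355, -2.079, 0.001]
force: [0.9, -1.2, 0.3]
grip_width: 0.0316
gripper_force: 20.0
t 46.83 tcp [ 0.512  -0.2187  0.0325] shift units [-0.003 -0.005  0.021] tooly -7.13 tilt z [-0.001  0.    -1.   ] turn units (about tool z) 0.001 j6 -0.34
```

```bash
python3 -m crank '{"dr":[[0,0,0],[0,0,0],[0,0,0],[0,0,0],[0,0,0],[0,0,0],[0,0,0],[0,0,0],[0,0,0],[0,0,0]],"translation":[[0,0,0.02],[0,0,0],[0,0,0],[0,0,0],[0,0,0],[0,0,0],[0,0,0],[0,0,0],[0,0,-0.2],[0,0,-0.4]],"grip":[28,28,28,28,50,50,50,50,50,50]}'
python3 -m crank '{"dr":[[0,0,0],[0,0,0],[0,0,0],[0,0,0],[0,0,0],[0,0,0],[0,0,0],[0,0,0],[0,0,0],[0,0,0]],"translation":[[0,0,-0.7],[0,0,-0.7],[0,0,-0.7],[0,0,-0.7],[0.2,0,-0.7],[0.6,0,-0.5],[0.6,0,0],[0.6,0,0],[0.6,0,0],[0.6,0,0]],"grip":[50,50,50,50,50,50,50,50,50,50]}'
python3 -m crank '{"dr":[[0,0,0],[0,0,0],[0,0,0],[0,0,0],[0,0,0],[0,0,0],[0,0,0],[0,0,0],[0,0,0],[0,0,0]],"translation":[[0.6,0,0],[0.6,0,0],[0.6,0,0],[0.6,0,0],[0.6,0,0],[0.6,0,0],[0.6,0,0],[0.3,0,0],[0,0,0],[0,0,0]],"grip":[50,50,50,50,50,50,50,50,50,50]}'
python3 -c "
from h import *
c,p,d=snap('top','top1')
for lo,hi in((.018,.0225+.01),(.036,.0485)): print(lo);blobs(c,'top',d,lo,hi,(.43,.7,-.38,-.07),40)
cv2.imwrite('pics/top1c.png',cv2.resize(p[150:310,350:540,::-1],None,fx=4,fy=3.75)[:600])
s=manip.get_state();print(s['clock'],s['eef_pos'])"; python3 plate.py top top1 20
```

```text
clock: 47.67
eef_pos: [0.511, -0.2182, 0.0546]
orientation: [-2.352, -2.076, 0.003]
force: [-0.0, -0.2, -0.2]
grip_width: 0.0501
gripper_force: 0.0
clock: 48.5
eef_pos: [0.5279, -0.0906, 0.2163]
orientation: [-2.355, -2.079, 0.0]
force: [0.8, -0.8, -0.2]
grip_width: 0.0503
gripper_force: 0.0
clock: 49.33
eef_pos: [0.5502, 0.0867, 0.2157]
orientation: [-2.354, -2.079, 0.001]
force: [-0.1, -0.2, -1.0]
grip_width: 0.0496
gripper_force: 0.0
0.018
357 z [0.0235 0.0275] ctr [ 609.6 -232.3] [78.8 24.3] ang 82.4 mean [ 609.3 -232.5]
327 z [0.026  0.0296] ctr [ 511.9 -220.1] [50.2 50.6] ang 88.2 mean [ 511.3 -218.2]
50 z [0.0254 0.0313] ctr [ 501.  -296.1] [ 3.2 48.9] ang 84.0 mean [ 499.4 -295.9]
48 z [0.0262 0.0298] ctr [ 512.4 -222.7] [14.3 13.3] ang 46.8 mean [ 512.2 -222.5]
0.036
382 z [0.042  0.0455] ctr [ 522.8 -125.8] [36.1 50. ] ang 82.9 mean [ 522.5 -125.3]
465 z [0.0417 0.0454] ctr [ 499.1 -314.1] [37.8 49.2] ang 83.5 mean [ 499.2 -313.5]
157 z [0.0413 0.0446] ctr [ 510.7 -219.9] [30.2 30.2] ang 16.2 mean [ 510.5 -220. ]
49.3833 [0.55021538 0.08613114 0.21568573]
[436. 196.] 93 ctr [ 621.7 -218.7] [58.9 22.7] ang 88.49
[460. 197.] 35 ctr [ 621.6 -266.6] [31.8 14.1] ang 56.14
[433. 210.] 159 ctr [ 595.9 -222.7] [105.2  28.7] ang 88.49
[432. 243.] 42 ctr [ 529.2 -207.5] [17.2 53.7] ang 36.91
[443. 251.] 30 ctr [ 510.5 -227.9] [12.1 11.6] ang 69.85
[439. 263.] 75 ctr [ 491.7 -219.4] [23.4 58.5] ang 0.48
[392. 261.] 49 ctr [ 495.  -122.6] [46.5  6.4] ang 84.91
[485. 270.] 52 ctr [ 474.5 -311.2] [45.7 12.6] ang 78.98
[418. 272.] 46 ctr [ 471.3 -175.8] [10.  20.2] ang 87.62
```

View pics/top1c.png

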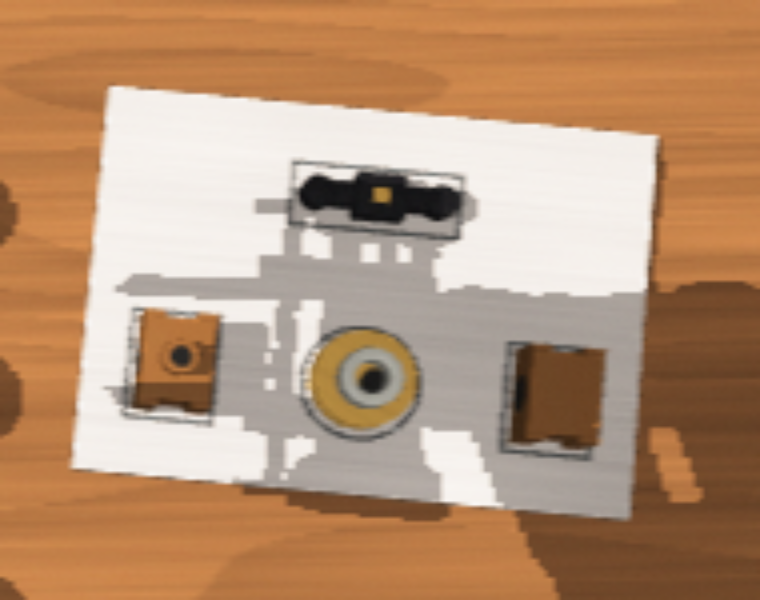

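The crop shows all five parts inside their outlines: handle (380,195), cup box (178,355), plain box (558,395), and the collar (372,377) central on the sheave. Measured offsets are about 1 mm or less, so I'm handing in.

```bash
python3 -c "
from station import manip
print(manip.finish_job())"
```

```text
the job is handed in; nothing more can be done
None
```

The job is handed in at about 49 s of robot time: the sheave, both axle boxes and the handle are in their outlines and the collar is flat on the middle of the sheave, all within about 1 mm by the last top view; the copper bend, lubricator and look-alikes were left alone.

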